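# Seat the gauge blocks in the nest and photograph them

### The arm

A 6-joint arm with a two-finger parallel gripper is mounted at the origin on the work surface; the furniture and walls round the work are solid. World frame = base frame: x ahead of the robot, y to its left, z up, the work surface at z = 0. Lengths are in m, angles in rad, forces in N, time in s.
With the tool pointing down it reaches from about 0.35 to 0.975 m from the base axis. Payload 4.9 kg.
Tool frame: the origin (TCP) lies midway between the tips of the shut fingers; the grasp point (between the pads) lies 19 mm behind it (manip.pinch_z is the distance from the TCP to the grasp point, in m); z points along the fingers, y is the direction in which the jaws open and shut (so a half turn about z gives the same grasp; the last joint's range is limited). The gripper opens to 85 mm and grips with 20 to 120 N. Pads are 22 mm wide; open, the fingers measure 114 mm over their backs; the gripper's body (76 mm by 85 mm) begins 54 mm behind the grasp point. The pads swing forward as they close: fully open they stand 13 mm farther back than shut.
Start: joints at [-1.23, 0.053, 1.613, -0, 1.476, -0.119], TCP at [0.277, -0.56, 0.231] pointing down, gripper open.
Joint ranges: [-3.01, 3.01], [-1.01, 2.22], [0.06, 2.58], [-1.02, 4.17], [0.09, 2.62], [-3.14, 3.14]. Speed limits (rad/s): [2.57, 2.57, 3.14, 3.14, 3.14, 3.14].

### API

Orientations are given as a unit quaternion [w, x, y, z].
In Python, from plant import manip gives the robot as it stands.
- The arm moves only by the tool drive_tool, never from a script. Its argument "commands" is text: rows parted by semicolons, each of 5 numbers parted by spaces: the finger opening in mm, from 0 to 85.4, then the shift along the tool's x, y, z in units of 30 mm (1.0 is 30 mm), then the turn about the tool's z in degrees. A call has exactly 8 rows; each row shifts and turns the commanded pose from where the row before left it, along the tool's axes as they then stand; what a row does not reach is not made up. A row lasts 1/8 s, in which the tool goes at most 62.5 mm and 10.7 degrees, less where a joint would pass 70% of its speed; a pose out of reach is approached as far as the arm can. A call is refused whole if a number of a shift passes 1 or a number of a turn 10.7, either way. A call with a gripper value outside its range is refused whole. The fingers move at their own pace and stop on an object; the grip force is fixed at half the most. Time passes only in rows, so rows that do not move let the fingers close, or fill a call up. It gives the time, the measured TCP pose, the force and the opening at its end, in the units of the state.
- manip.state(): the state, without advancing time (a new reading comes with each control period).
- manip.grab_frame(name): name is "scene" or "top" or "wrist"; returns the picture (384x512x3 uint8, red, green, blue); there is no depth.
- manip.camera_params(name): a dict with "fx", "fy", "cx", "cy" (pixels), "xyz" and "orientation" of the camera in the world. Camera axes: x right, y down, z forward; pixel columns grow to the right and rows downward; lengths in m; the calibration is good to about 2 mm. A picture is of the moment at which its call begins: read the wrist's pose just before it. camera_params takes no time and is no camera call; for the wrist camera it gives the pose at the moment of the call.
- manip.job_done(): hands the job in, once; it reports no verdict.
The state is a dict: "time": time; "joint_pos": joint angles; "joint_vel": joint speeds; "joint_efforts": joint torques, N m; "tool_pos": TCP position; "tool_rot": TCP orientation; "contact_force": force on the tool from outside, world axes, zero at the start; "ft_torque": the same for the moment, N m; "gripper_width": opening from 0.0 (shut) to 1.0 (fully open).
Only numpy, scipy, OpenCV 4.12 (cv2) and the standard library are available. Lean on these libraries where they do the work, as an engineer would, in place of code of your own. Each camera call takes 0.05 s, during which the arm holds its last target. There are 200 camera calls.

### The job

Seat every loose steel gauge block in a pocket of the dark grey four-pocket nest, each tucked under the pocket's lip and lying flat on its floor. Swivel and tilt the small inspection camera on its stand until it looks straight at the middle of the nest. When all blocks are seated and the camera is aimed, press the red shutter button fully down and let go, and leave the tape roll, the eyepiece and the loupe where they are.

Things in the scene. Friction and masses are not known exactly. Their poses are not given: they have to be found in the camera images.
- block_0 (a point): centre of a steel gauge block lying flat on a thin blue mat: 35 mm along this point's y, 30 mm along x, 9 mm thick along z, so it is 4.5 mm above what the block lies on; about 0.1 kg. Blocks are alike and symmetric (half turns or turning over make no difference, nor does the number); any block may go in any pocket. Absent in some starts.
- gauge_block_0: the gauge block whose centre is point block_0; origin in the middle of one 9 x 35 mm side, 15 mm from the centre; x through the thickness, y along the 35 mm, z along the 30 mm, towards the centre.
- block_1 (a point): centre of a steel gauge block lying flat on a thin blue mat: 35 mm along this point's y, 30 mm along x, 9 mm thick along z, so it is 4.5 mm above what the block lies on; about 0.1 kg. Blocks are alike and symmetric (half turns or turning over make no difference, nor does the number); any block may go in any pocket. Absent in some starts.
- gauge_block_1: the gauge block whose centre is point block_1; origin in the middle of one 9 x 35 mm side, 15 mm from the centre; x through the thickness, y along the 35 mm, z along the 30 mm, towards the centre.
- block_2 (a point): centre of a steel gauge block lying flat on a thin blue mat: 35 mm along this point's y, 30 mm along x, 9 mm thick along z, so it is 4.5 mm above what the block lies on; about 0.1 kg. Blocks are alike and symmetric (half turns or turning over make no difference, nor does the number); any block may go in any pocket. Absent in some starts.
- gauge_block_2: the gauge block whose centre is point block_2; origin in the middle of one 9 x 35 mm side, 15 mm from the centre; x through the thickness, y along the 35 mm, z along the 30 mm, towards the centre.
- block_3 (a point): centre of a steel gauge block lying flat on a thin blue mat: 35 mm along this point's y, 30 mm along x, 9 mm thick along z, so it is 4.5 mm above what the block lies on; about 0.1 kg. Blocks are alike and symmetric (half turns or turning over make no difference, nor does the number); any block may go in any pocket. Absent in some starts.
- gauge_block_3: the gauge block whose centre is point block_3; origin in the middle of one 9 x 35 mm side, 15 mm from the centre; x through the thickness, y along the 35 mm, z along the 30 mm, towards the centre.
- nest: dark grey plate 70 x 226 x 10 mm fixed to the bench, origin at the centre of its underside, with four bright pockets in a row along its y, 54 mm apart. A block goes in with its 35 mm length along y, -y end first: tilted about 0.3 rad with that end low, down beside the lip, slid under it towards -y, then its +y end let down flat. Straight down it does not fit.
- pocket_0 (a point): middle of the floor of the pocket at the nest's -y end, 10 mm above the bench; axes as the nest's. Every pocket is 37.5 mm long along y and 32.5 mm wide along x. On its two long sides are only corner guides, 4 mm high, 6 mm long and 4 mm thick, so that fingers can reach down between them to the floor beside the middle of the block.
- nest_mid (a point): middle of the nest, between pockets 1 and 2, on the level of the pocket floors (10 mm above the bench): the camera must look at this point.
- pocket_1 (a point): middle of the floor of the second pocket. At every pocket's -y end stands a wall 15.5 mm high above the floor, 6 mm thick, 40.5 mm wide, whose lip overhangs the pocket by 4.5 mm; the lip's underside is 12 mm above the floor.
- pocket_3 (a point): middle of the floor of the fourth pocket, at the nest's +y end.
- pocket_2 (a point): middle of the floor of the third pocket. At every pocket's +y end is a bar 4 mm high above the floor and 4 mm thick; the opening between bar and lip is 33 mm.
- camera_axis (a point): crossing of the camera's tilt and swivel axes, 165 mm above the bench, in the white camera body (44 x 62 x 36 mm). The camera looks along this frame's -y (lens barrel 32 mm thick, front 51 mm from here); x is the tilt axis, z points out of its top. It hangs in a fork 56 mm wide whose tops reach 10 mm above this point; the stand's round foot, 84 mm across, is fixed to the bench.
- camera_fin (a point): grip point on the blue fin on top of the camera, 38 mm from camera_axis along the camera's z. The fin is 12 mm thick along the tilt axis, 26 mm long along the line of sight, stands 30 mm above the camera's top and ends 10 mm beyond this point. Gripped across its thickness and turned about camera_axis it takes the camera along in swivel and tilt.
- swivel (a joint): swivel of the camera about the vertical, rad, growing counterclockwise seen from above, range -1.4 to 1.4; stiff (friction 0.08 N m), stays where it is left. At 0 the camera looks along the stand's -y, which is within 0.25 rad of the world's.
- tilt (a joint): tilt of the camera, rad: 0 level, positive lens down, range -0.2 to 1.3; stiff (friction 0.06 N m), stays where it is left.
- release_top (a point): top centre of the red round shutter button (30 mm diameter) in its black round base (46 mm diameter, 12 mm high) on the bench; 22 mm above the bench when up. It moves straight down 6 mm; fully down takes 4.5 N, and it springs back. A fixed drawer cabinet, 146 mm high, stands near: its corner is at x = 0.435, y = -0.015, and it fills the space beyond (greater x, lesser y).
- release (a joint): travel of the shutter button, m: 0 up, 0.006 fully down.
- tape_roll: bystander: yellow tape roll, 57 mm diameter, 19 mm high, origin at the centre of its underside. Leave alone.
- eyepiece: bystander: black microscope eyepiece, 48 mm diameter, 64 mm high, standing, origin at the centre of its underside. Leave alone.
- loupe: bystander: black loupe, 37 mm diameter, 40 mm high, standing, origin at the centre of its underside. Leave alone.
Not all that is in view belongs to the job. What is shaped like the gauge_block_1 but orange is not meant.

How it is judged:
By the outcome, as a careful person would: the job done as asked, in the order asked, and still so for the second after the job is handed in, with the robot touching nothing.
Of gauge_block_0, gauge_block_1, gauge_block_2, gauge_block_3 only 3 to 4 are there at a start; the rules pass over those that are not, and their reading is None.
At some moment in a run one of gauge_block_0, gauge_block_1, gauge_block_2, gauge_block_3 may be knocked a few centimetres aside while the robot is not near it.
Once in a run the grip may slacken for a moment while it holds something.
It also fails if it takes over 208 s, if anything falls off the work surface, if the arm or the gripper's body presses on something with over 40 N, if the wrist force passes 120 N, or if a joint passes its speed limit or range.

## Working session

There is one attempt and no reset: what is moved stays moved. The work goes in short steps, Python scripts to look and compute and a tool call to move; the robot and the scene stay as the last step left them, time stands still between calls to the robot, and variables do not carry over. Pictures are saved under pics/ and viewed, about 12 in all and at most 16, crops included, and the job is handed in when it is done.

Besides the shell and the picture viewer there is one more tool, called after ">>>" as name(argument=value, ...) on one line, values as JSON. drive_tool: Moves the arm, as the interface text tells. Its arguments: {"type":"object","properties":{"commands":{"type":"string"}},"required":["commands"]}

```bash
ls; mkdir -p pics; python3 - <<'E'
from plant import manip
import cv2,numpy as np
s=manip.state(); print(s, manip.pinch_z)
for n in("scene","top","wrist"):
    print(n,manip.camera_params(n)); cv2.imwrite(f"pics/{n}0.png",cv2.cvtColor(manip.grab_frame(n),cv2.COLOR_RGB2BGR))
E
```

```text
pics
{'time': 0.0, 'joint_pos': array([-1.22998804e+00,  5.33322490e-02,  1.61428308e+00,  5.54033344e-06,
        1.47600809e+00, -1.18998203e-01]), 'joint_vel': array([-3.71553166e-05,  1.26661763e-04, -1.47444721e-04,  1.04460568e-03,
        6.32650475e-04,  4.60099664e-04]), 'joint_efforts': array([-1.16378660e-04, -3.93680549e+01, -3.70175958e+01, -1.52714742e-04,
        7.12100606e-03, -3.64584992e-06]), 'tool_pos': array([ 0.27715318, -0.55949641,  0.2300848 ]), 'tool_rot': array([-1.00944950e-03,  9.73688006e-01,  2.27882941e-01, -1.09639806e-04]), 'contact_force': array([-0.51184   , -0.85881911,  0.65823251]), 'ft_torque': array([-0.01194673, -0.00585238,  0.03317703]), 'gripper_width': 0.9997226537339692} 0.0187
scene {'fx': 490.712965545614, 'fy': 490.712965545614, 'cx': 249.5429630236453, 'cy': 189.0271280702682, 'xyz': array([0.93001533, 0.52978039, 1.29559599]), 'orientation': array([-0.11090463,  0.40597764,  0.87741633, -0.23026701])}
top {'fx': 456.32215496527266, 'fy': 456.32215496527266, 'cx': 253.13618177995082, 'cy': 183.73030509316928, 'xyz': array([0.31326895, 0.08922392, 1.56756765]), 'orientation': array([ 0.02136401, -0.70136778,  0.71224619, -0.01822571])}
wrist {'fx': 270.8896722910935, 'fy': 270.8896722910935, 'cx': 260.2963832768564, 'cy': 188.88216147779394, 'xyz': array([ 0.34655143, -0.52604229,  0.3725122 ]), 'orientation': array([ 0.12666573,  0.83990409, -0.52171375, -0.07957183])}
```

View pics/top0.png

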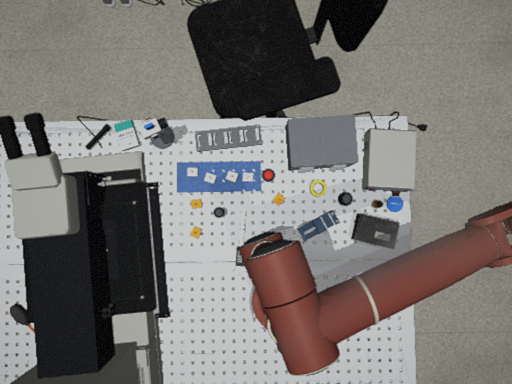

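View pics/scene0.png

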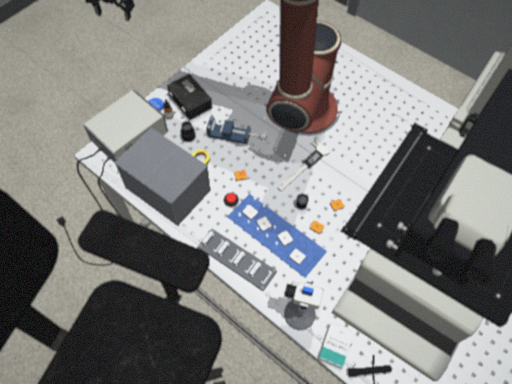

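```bash
cat > h.py <<'E'
from plant import manip
import cv2,numpy as np
from scipy.spatial.transform import Rotation as R
def rot(q): return R.from_quat([q[1],q[2],q[3],q[0]])
def cast(P,px,z):
    d=rot(P["orientation"]).apply([(px[0]-P["cx"])/P["fx"],(px[1]-P["cy"])/P["fy"],1.]); o=np.array(P["xyz"])
    return o+d*(z-o[2])/d[2]
def proj(P,X):
    c=rot(P["orientation"]).inv().apply(np.array(X)-P["xyz"]); return np.array([P["cx"]+P["fx"]*c[0]/c[2],P["cy"]+P["fy"]*c[1]/c[2]])
def shot(n,name):
    P=manip.camera_params(n); im=cv2.cvtColor(manip.grab_frame(n),cv2.COLOR_RGB2BGR)
    cv2.imwrite(f"pics/{name}.png",im); np.save(f"pics/{name}.npy",P,allow_pickle=True); return P,im
def load(name): return np.load(f"pics/{name}.npy",allow_pickle=True).item(), cv2.imread(f"pics/{name}.png")
def jaw(s): # angle of tool y in world xy
    y=rot(s["tool_rot"]).apply([0,1,0]); return np.arctan2(y[1],y[0])
def go(xyz,jawdir=None):
    """print shift in units (tool axes NOW) and turn deg to bring TCP to xyz with jaw axis along angle (mod pi)"""
    s=manip.state(); r=rot(s["tool_rot"]); d=r.inv().apply(np.array(xyz)-s["tool_pos"])/0.03
    out=f"t={s['time']:.2f} tcp={np.round(s['tool_pos'],4)} jaw={np.degrees(jaw(s)):.2f} q6={s['joint_pos'][5]:.2f} shift={np.round(d,3)}"
    if jawdir is not None:
        t=(jawdir-jaw(s)+np.pi/2)%np.pi-np.pi/2
        out+=f" turn(tool z down => minus)={-np.degrees(t):.2f}"
    print(out)
E
python3 - <<'E'
from h import *
P=manip.camera_params("top")
for n,px,z in [("nestR",(261,135),.01),("nestL",(196,139),.01),("nest",(228,137),.01),("b",(192,172),.01),("b",(210,178),.01),("b",(232,176),.01),("b",(248,177),.01),("btn",(268,175),.02),("cam",(163,132),.165),("tape",(318,187),.02),("eyep",(345,199),.06),("loupe",(219,212),.04),("cabcorner",(290,167),.146)]:
    print(n,np.round(cast(P,px,z),3))
W=manip.camera_params("wrist"); s=manip.state(); r=rot(s["tool_rot"])
print("wrist cam in tool", r.inv().apply(W["xyz"]-s["tool_pos"]), (r.inv()*rot(W["orientation"])).as_matrix().round(3))
go([0.45,0.03,0.30],np.pi/2)
E
```

```text
nestR [0.568 0.066 0.01 ]
nestL [0.558 0.29  0.01 ]
nest [0.563 0.179 0.01 ]
b [0.444 0.304 0.01 ]
b [0.423 0.243 0.01 ]
b [0.428 0.167 0.01 ]
b [0.424 0.113 0.01 ]
btn [0.429 0.044 0.02 ]
cam [0.557 0.372 0.165]
tape [ 0.386 -0.124  0.02 ]
eyep [ 0.343 -0.207  0.06 ]
loupe [0.306 0.211 0.04 ]
cabcorner [ 0.444 -0.021  0.146]
wrist cam in tool [ 0.07706528  0.00051387 -0.14232891] [[-0.001 -0.955 -0.296]
 [ 1.    -0.001  0.   ]
 [-0.    -0.296  0.955]]
t=0.15 tcp=[ 0.2772 -0.5596  0.2303] jaw=-63.65 q6=-0.12 shift=[ 13.884 -15.059  -2.295] turn(tool z down => minus)=26.35
```

>>> drive_tool(commands="85 0.5 -0.5 -1 0;85 0.95 -0.99 -0.9 0;85 0.95 -0.99 -0.4 0;85 0.95 -0.99 0 0;85 0.95 -0.99 0 0;85 0.95 -0.99 0 0;85 0.95 -0.99 0 0;85 0.95 -0.99 0 0")

```text
time: 1.15
tool_pos: [0.3707, -0.2637, 0.3]
tool_rot: [-0.0, 0.974, 0.228, -0.0]
contact_force: [0.7, -0.8, 0.2]
gripper_width: 0.998
```

>>> drive_tool(commands="85 0.95 -0.99 0 0;85 0.95 -0.99 0 0;85 0.95 -0.99 0 0;85 0.95 -0.99 0 0;85 0.95 -0.99 0 0;85 0.95 -0.99 0 0;85 0.95 -0.99 0 0;85 0.95 -0.99 0 0")

```text
time: 2.15
tool_pos: [0.4696, 0.0504, 0.3001]
tool_rot: [0.0, 0.974, 0.228, -0.0]
contact_force: [0.9, -0.2, -1.0]
gripper_width: 0.997
```

>>> drive_tool(commands="85 0.85 -0.9 0 0;85 0.85 -0.9 0 0;85 0 0 0 -10.6;85 0 0 0 -10.6;85 0 0 0 -10.6;85 0 0 0 -10.6;85 0 0 0 -10.6;85 0 0 0 -10.6")

```text
time: 3.15
tool_pos: [0.491, 0.12, 0.2999]
tool_rot: [-0.0, 0.705, 0.709, -0.0]
contact_force: [-0.1, -0.2, 0.8]
gripper_width: 0.997
```

```bash
python3 - <<'E'
from h import *
go([0.49,0.12,0.30],0)
P,im=shot("wrist","w1")
E
```

```text
t=3.15 tcp=[0.491  0.12   0.2999] jaw=0.29 q6=0.09 shift=[ 0.001 -0.035 -0.005] turn(tool z down => minus)=0.29
```

View pics/w1.png

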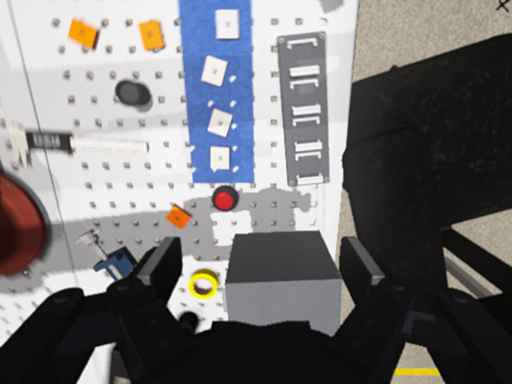

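>>> drive_tool(commands="85 0.5 0.05 1 0;85 0.5 0.05 1 0;85 0.5 0.05 1 0;85 0.5 0.05 1 0;85 0.5 0.05 1 0;85 0.17 0.05 1 0;85 0 0 0 0;85 0 0 0 0")

```text
time: 4.2
tool_pos: [0.5009, 0.2, 0.1214]
tool_rot: [0.0, 0.708, 0.706, 0.001]
contact_force: [0.4, 0.5, 1.1]
gripper_width: 0.996
```

```bash
python3 - <<'E'
from h import *
go([0.50,0.20,0.12],0)
P,im=shot("wrist","w2")
cv2.imwrite("pics/w2c.png",cv2.resize(im[0:300,100:420],None,fx=2,fy=2,interpolation=cv2.INTER_CUBIC)[:600])
E
```

```text
t=4.20 tcp=[0.5009 0.2    0.1214] jaw=-0.12 q6=0.24 shift=[-0.001 -0.031  0.046] turn(tool z down => minus)=-0.12
```

View pics/w2c.png

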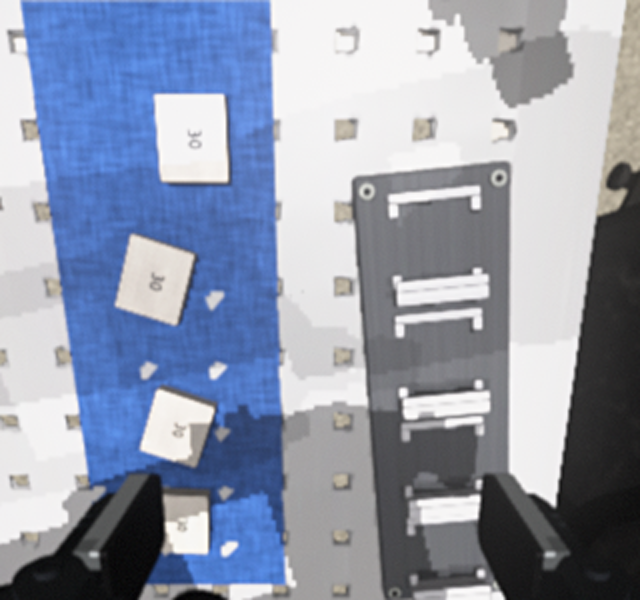

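>>> drive_tool(commands="85 -0.9 0 0 0;85 -0.43 0 0 0;85 0 0 0 -10.6;85 0 0 0 -10.6;85 0 0 0 -10.6;85 0 0 0 -10.6;85 0 0 0 -10.6;85 0 0 0 -10.6")

```text
time: 5.25
tool_pos: [0.501, 0.1601, 0.1215]
tool_rot: [0.001, 0.226, 0.974, 0.001]
contact_force: [0.7, -0.4, -0.3]
gripper_width: 0.998
```

>>> drive_tool(commands="85 0 0 0 -10.6;85 0 0 0 -10.6;85 0 0 0 -10.6;85 0 0 0 -10.6;85 0 0 0 -10.6;85 0 0 0 -10.6;85 0 0 0 -10.6;85 0 0 0 -10.6")

```text
time: 6.25
tool_pos: [0.501, 0.1601, 0.1215]
tool_rot: [0.001, -0.49, 0.872, -0.0]
contact_force: [-0.6, 0.3, -0.6]
gripper_width: 0.994
```

>>> drive_tool(commands="85 0 0 0 -10.6;85 0 0 0 -10.6;85 0 0 0 -10.6;85 0 0 0 0;85 0 0 0 0;85 0 0 0 0;85 0 0 0 0;85 0 0 0 0")

```text
time: 7.25
tool_pos: [0.5003, 0.1602, 0.1203]
tool_rot: [0.0, 0.708, -0.706, -0.0]
contact_force: [0.8, 0.6, -0.2]
gripper_width: 0.996
```

```bash
python3 - <<'E'
from h import *
go([0.50,0.16,0.12],np.pi)
P,im=shot("wrist","w3")
cv2.imwrite("pics/w3c.png",cv2.resize(im[0:300,100:420],None,fx=2,fy=2,interpolation=cv2.INTER_CUBIC)[:600])
E
```

```text
t=7.25 tcp=[0.5003 0.1602 0.1203] jaw=-179.88 q6=-2.98 shift=[0.006 0.011 0.01 ] turn(tool z down => minus)=0.12
```

View pics/w3c.png

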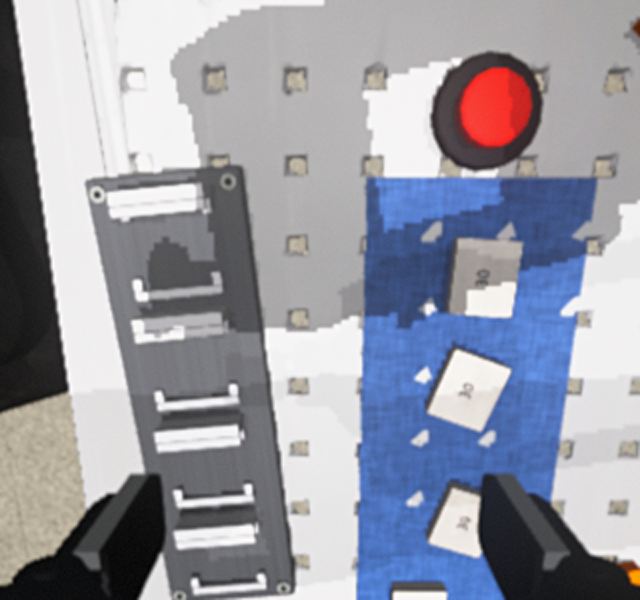

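```bash
cat >> h.py <<'E'
def centroid(im,p,w=5):
    x,y=map(int,p); g=cv2.cvtColor(im,cv2.COLOR_BGR2GRAY)[y-w:y+w+1,x-w:x+w+1].astype(float)
    g=np.clip(g-np.percentile(g,70),0,None); yy,xx=np.mgrid[-w:w+1,-w:w+1]
    return np.array([x+(g*xx).sum()/g.sum(),y+(g*yy).sum()/g.sum()])
def blocks(P,im,z=0.010):
    """bright low-saturation quads inside the blue mat: centre and long-side angle"""
    hsv=cv2.cvtColor(im,cv2.COLOR_BGR2HSV); out=[]
    blue=cv2.inRange(hsv,(100,90,40),(125,255,255))
    mat=cv2.morphologyEx(blue,cv2.MORPH_CLOSE,np.ones((61,61)))
    m=cv2.inRange(hsv,(0,0,95),(180,70,255))&mat
    m=cv2.morphologyEx(m,cv2.MORPH_OPEN,np.ones((5,5)))
    for c in cv2.findContours(m,cv2.RETR_EXTERNAL,cv2.CHAIN_APPROX_NONE)[0]:
        if cv2.contourArea(c)<200: continue
        W=np.array([cast(P,q,z)[:2] for q in c[:,0]],np.float32)*1000
        (cx,cy),(w,h),a=cv2.minAreaRect(W)
        if w>h: a-=90; w,h=h,w   # now h long: long-side angle = a+90
        out.append((cx,cy,w,h,(a+90)%180)); 
    return out
E
python3 - <<'E'
from h import *
for nm,pts in (("w2",[(367,191),(500,178),(395,593)]),("w3",[(97,194),(228,181),(180,596),(283,588)])):
    P,im=load(nm)
    for p in pts:
        q=np.array(p)/2+[100,0]-.25; c=centroid(im,q,3); print(nm,q,c.round(1),np.round(cast(P,c,.010)[:2]*1000,1))
    for b in blocks(P,im): print("blk",np.round(b,1))
    hsv=cv2.cvtColor(im,cv2.COLOR_BGR2HSV)
    red=cv2.inRange(hsv,(0,160,120),(8,255,255))|cv2.inRange(hsv,(172,160,120),(180,255,255))
    for c in cv2.findContours(red,cv2.RETR_EXTERNAL,cv2.CHAIN_APPROX_NONE)[0]:
        if cv2.contourArea(c)>100:
            (x,y),r=cv2.minEnclosingCircle(np.array([cast(P,q,.022)[:2]*1000 for q in c[:,0]],np.float32)); print("red",x,y,r)
E
```

```text
w2 [283.25  95.25] [281.9  94.2] [522.  284.8]
w2 [349.75  88.75] [348.6  87.8] [580.5 289.9]
w2 [297.25 296.25] [296.9 295.5] [543.1  72.4]
blk [430.1 115.5  23.9  36.2  86.3]
blk [430.  171.6  31.2  38.2  69.7]
blk [425.4 245.1  31.1  36.2  71.8]
blk [447.2 305.2  31.2  35.   89.6]
red 432.41583251953125 48.05293273925781 15.959128379821777
w3 [148.25  96.75] [149.   96.3] [600.3  77.6]
w3 [213.75  90.25] [213.9  89.8] [542.7  72.1]
w3 [189.75 297.75] [189.5 297.8] [580.7 289.9]
w3 [241.25 293.75] [241.3 293.5] [522.8 284.2]
blk [447.3 303.9  31.3  35.5  90. ]
blk [430.7 243.3  26.   41.   93.5]
blk [429.7 169.1  31.1  36.4  70. ]
blk [426.4 111.8  30.7  41.4  86.9]
red 432.0590515136719 45.366539001464844 14.770793914794922
```

```bash
python3 - <<'E'
from h import *
P,a=shot("scene","s1"); Q,b=shot("top","t1")
A=cv2.resize(a[265:345,250:350],None,fx=5,fy=5,interpolation=cv2.INTER_CUBIC)[:, :400]
B=cv2.resize(b[95:175,120:200],None,fx=5,fy=5,interpolation=cv2.INTER_CUBIC)
cv2.imwrite("pics/cam0.png",np.hstack([A,B]))
E
```

```text
(no output)
```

View pics/cam0.png

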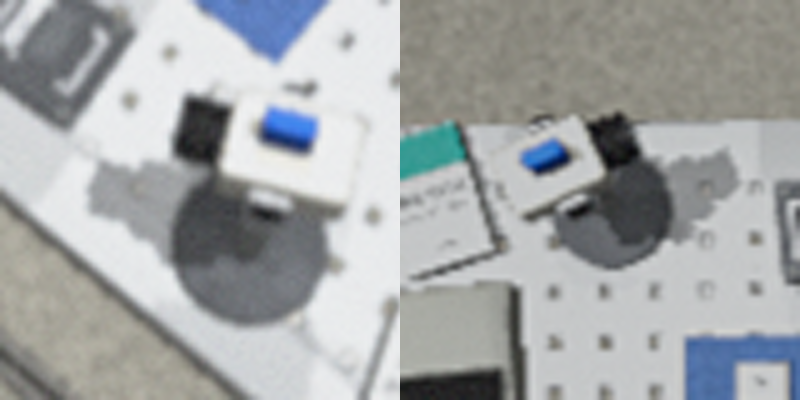

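```bash
cat >> h.py <<'E'
def tri(obs):
    """least-squares point from [(P,px),...] ; returns point and ray gaps (mm)"""
    A=np.zeros((3,3)); b=np.zeros(3); L=[]
    for P,px in obs:
        d=rot(P["orientation"]).apply([(px[0]-P["cx"])/P["fx"],(px[1]-P["cy"])/P["fy"],1.]); d/=np.linalg.norm(d)
        M=np.eye(3)-np.outer(d,d); A+=M; b+=M@P["xyz"]; L.append((M,P["xyz"]))
    X=np.linalg.solve(A,b); return X,[round(1000*np.linalg.norm(M@(X-o)),1) for M,o in L]
E
python3 - <<'E'
from h import *
S,a=load("s1"); T,b=load("t1")
def bl(im,x0,y0,x1,y1,lo=(105,150,90),hi=(125,255,255)):
    m=cv2.inRange(cv2.cvtColor(im[y0:y1,x0:x1],cv2.COLOR_BGR2HSV),lo,hi); n,l,st,c=cv2.connectedComponentsWithStats(m); i=1+st[1:,4].argmax(); return c[i]+[x0,y0],st[i,4]
fs,ft=bl(a,295,280,320,300),bl(b,140,118,157,135); print(fs,ft)
X,g=tri([(S,fs[0]),(T,ft[0])]); print("fin",X,g)
L,g=tri([(S,(286.5,291)),(T,(166,122.8))]); print("lens",L,g)
print("foot top",cast(T,(163,137.4),.01),"foot scene",cast(S,(250/5+250,245/5+265),.01))
E
```

```text
(array([307.3877551 , 290.46938776]), np.int32(49)) (array([148.26923077, 125.65384615]), np.int32(26))
fin [0.56968134 0.40868021 0.20504725] [np.float64(0.6), np.float64(0.6)]
lens [0.58689669 0.36534881 0.1549769 ] [np.float64(1.1), np.float64(1.1)]
foot top [0.56512625 0.40321469 0.01      ] foot scene [0.56859888 0.4110914  0.01      ]
```

>>> drive_tool(commands="60 -0.8 0.3 0.3 0;60 -0.8 0.3 0.3 0;60 -0.8 0.3 0.3 0;60 -0.8 0.3 0.3 0;50 -0.8 0.3 0.3 0;45 -0.81 0.27 0.5 0;45 0 0 0 0;45 0 0 0 0")

```text
time: 8.4
tool_pos: [0.4472, 0.3041, 0.0606]
tool_rot: [-0.0, 0.708, -0.706, 0.0]
contact_force: [-0.3, -0.4, -0.0]
gripper_width: 0.524
```

```bash
python3 - <<'E'
from h import *
P,im=shot("wrist","w4")
for b in blocks(P,im): print("blk",np.round(b,1))
go([0.4473,0.3045,0.02],np.pi)
E
```

```text
blk [446.6 305.   30.1  34.3  90.1]
blk [424.9 244.5  30.5  35.3  71.6]
blk [430.8 174.9  27.1  30.3 159.8]
t=8.45 tcp=[0.4475 0.304  0.0609] jaw=-179.88 q6=-2.68 shift=[-0.018  0.008  1.364] turn(tool z down => minus)=0.12
```

View pics/w4.png

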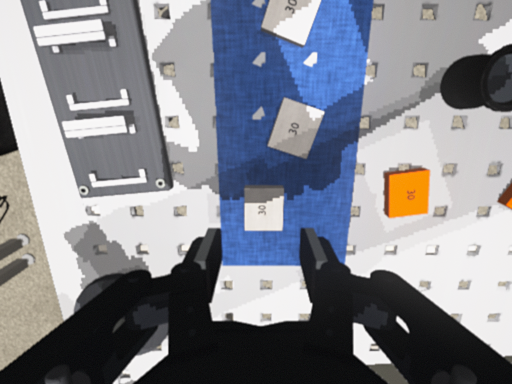

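>>> drive_tool(commands="40 -0.02 0 0.3 0;38 0 0.01 0.3 0;38 0 0 0.3 0;38 0 0 0.3 0;38 0 0 0.2 0;38 0 0 0.1 0;38 0 0 0.1 0;38 0 0 0 0")

```text
time: 9.45
tool_pos: [0.4465, 0.305, 0.0122]
tool_rot: [0.0, 0.708, -0.706, -0.0]
contact_force: [1.0, 0.4, 0.9]
gripper_width: 0.446
```

>>> drive_tool(commands="38 0 0 0.04 0;38 0 0 0.04 0;38 0 0 0.04 0;38 0 0 0.04 0;38 0 0 0.04 0;38 0 0 0 0;38 0 0 0 0;38 0 0 0 0")

```text
time: 10.45
tool_pos: [0.4466, 0.305, 0.0064]
tool_rot: [-0.0, 0.708, -0.706, 0.0]
contact_force: [0.2, -0.0, 0.0]
gripper_width: 0.445
```

>>> drive_tool(commands="38 0 0 0.03 0;38 0 0 0.03 0;38 0 0 0.03 0;38 0 0 0 0;38 0 0 0 0;38 0 0 0 0;38 0 0 0 0;38 0 0 0 0")

```text
time: 11.45
tool_pos: [0.4466, 0.305, 0.0036]
tool_rot: [-0.0, 0.708, -0.706, 0.0]
contact_force: [0.3, 1.2, -0.6]
gripper_width: 0.447
```

>>> drive_tool(commands="38 0 0 0.04 0;38 0 0 0.04 0;38 0 0 0.04 0;38 0 0 0 0;38 0 0 0 0;38 0 0 0 0;38 0 0 0 0;38 0 0 0 0")

```text
time: 12.45
tool_pos: [0.4466, 0.305, 0.0]
tool_rot: [-0.0, 0.708, -0.706, 0.0]
contact_force: [0.0, -0.7, 0.0]
gripper_width: 0.447
```

>>> drive_tool(commands="38 0 0 0.03 0;38 0 0 0.03 0;38 0 0 0.03 0;38 0 0 0 0;38 0 0 0 0;38 0 0 0 0;38 0 0 0 0;38 0 0 0 0")

```text
time: 13.45
tool_pos: [0.4467, 0.305, -0.0012]
tool_rot: [0.0, 0.708, -0.706, -0.0]
contact_force: [-4.4, -2.5, 9.8]
gripper_width: 0.448
```

>>> drive_tool(commands="38 0 0 -0.1 0;38 0 0 -0.1 0;38 0 0 0 0;20 0 0 0 0;20 0 0 0 0;20 0 0 0 0;20 0 0 0 0;20 0 0 0 0")

```text
time: 14.45
tool_pos: [0.4468, 0.3051, 0.0036]
tool_rot: [-0.0, 0.708, -0.706, 0.0]
contact_force: [0.3, 0.3, 3.8]
gripper_width: 0.325
```

```bash
cat >> h.py <<'E'
O=np.array([0.5615,0.1811]); YAW=np.radians(5.38); ex=np.array([np.cos(YAW),np.sin(YAW)]); ey=np.array([-ex[1],ex[0]])
def nest(k,dy=0,dx=0,z=0.05): # point over pocket k
    p=O+ey*(54*(k-1.5)/1000+dy)+ex*dx; return [p[0],p[1],z]
def nf(p): # world -> nest frame mm
    v=np.array(p[:2])-O; return np.round([v@ex*1000,v@ey*1000],2)
E
python3 - <<'E'
from h import *
s=manip.state(); print(s["contact_force"],s["gripper_width"])
go(nest(3,0.00625,0,0.06),YAW)
E
```

```text
[0.34888552 0.27011386 3.84125683] 0.32498722935835905
t=14.45 tcp=[0.4468 0.3051 0.0036] jaw=-179.85 q6=-2.68 shift=[ 1.246 -3.549 -1.878] turn(tool z down => minus)=-5.23
```

>>> drive_tool(commands="20 0 0 -0.5 0;20 0 0 -0.7 0;20 0 0 -0.7 0;20 0.3 -0.9 0 0;20 0.3 -0.9 0 0;20 0.3 -0.9 0 0;20 0.35 -0.85 0 0;20 0 0 0 -5.2")

```text
time: 15.45
tool_pos: [0.5546, 0.2668, 0.0606]
tool_rot: [-0.0, 0.74, -0.673, 0.0]
contact_force: [-0.6, 1.2, -1.9]
gripper_width: 0.326
```

```bash
python3 - <<'E'
from h import *
go(nest(3,0.00625,0,0.0175),YAW)
s=manip.state(); print(s["contact_force"],s["gripper_width"])
P,im=shot("wrist","w5")
cv2.imwrite("pics/w5c.png",cv2.resize(im[130:330,150:370],None,fx=2.7,fy=2.7,interpolation=cv2.INTER_CUBIC))
E
```

```text
t=15.45 tcp=[0.5546 0.2668 0.0606] jaw=-174.62 q6=-2.91 shift=[-0.044  0.039  1.438] turn(tool z down => minus)=0.00
[-0.61276427  1.19278778 -1.89297279] 0.3255695190287485
```

View pics/w5c.png

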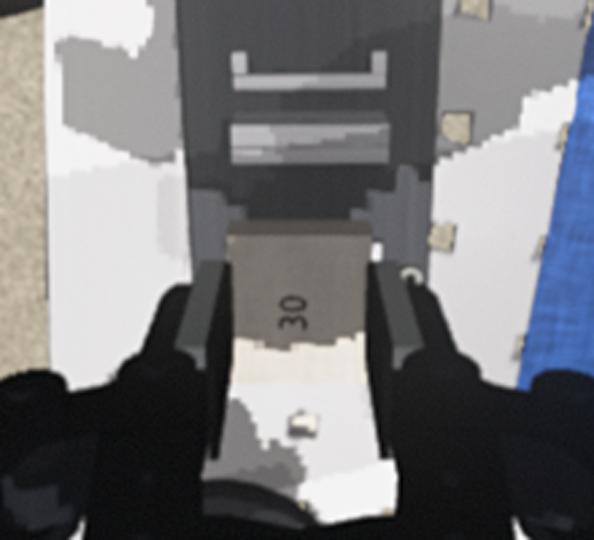

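>>> drive_tool(commands="20 -0.04 0.04 0.3 0;20 0 0 0.3 0;20 0 0 0.3 0;20 0 0 0.3 0;20 0 0 0.1 0;20 0 0 0.08 0;20 0 0 0.06 0;20 0 0 0 0")

```text
time: 16.5
tool_pos: [0.5522, 0.2689, 0.0176]
tool_rot: [-0.0, 0.739, -0.673, 0.0]
contact_force: [0.1, 0.4, -0.4]
gripper_width: 0.326
```

```bash
python3 - <<'E'
from h import *
go(nest(3,0.00625,0,0.0175),YAW)
s=manip.state(); print(s["contact_force"],s["gripper_width"],nf(s["tool_pos"]))
E
```

```text
t=16.50 tcp=[0.5522 0.2689 0.0176] jaw=-174.66 q6=-2.90 shift=[ 0.036 -0.034  0.004] turn(tool z down => minus)=-0.04
[ 0.07403683  0.42468947 -0.40548681] 0.3257526073892899 [-1.03 88.32]
```

>>> drive_tool(commands="20 0.036 -0.034 0 0;20 0 0 0 0;36 0 0 0 0;38 0 0 0 0;38 0 0 0 0;38 0 0 0.07 0;38 0 0 0.07 0;38 0 0 0 0")

```text
time: 17.5
tool_pos: [0.5529, 0.2678, 0.0128]
tool_rot: [0.0, 0.739, -0.673, -0.0]
contact_force: [-0.9, 0.0, -0.6]
gripper_width: 0.449
```

```bash
python3 - <<'E'
from h import *
s=manip.state(); print(s["contact_force"],s["gripper_width"],nf(s["tool_pos"]),s["tool_pos"])
P,im=shot("wrist","w6")
cv2.imwrite("pics/w6c.png",cv2.resize(im[130:330,150:370],None,fx=2.7,fy=2.7,interpolation=cv2.INTER_CUBIC))
E
```

```text
[-0.86470277  0.02136109 -0.61498264] 0.4486818520465658 [-0.39 87.14] [0.55293727 0.2678215  0.01279248]
```

View pics/w6c.png

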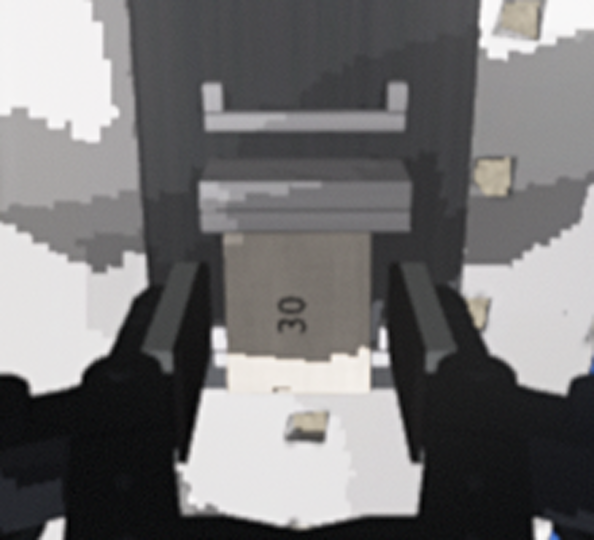

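>>> drive_tool(commands="20 0 0 0 0;20 0 0 0 0;20 0 0 0 0;20 0 0 0 0;20 0.08 0 0 0;20 0.08 0 0 0;20 0.03 0 0 0;20 0 0 0 0")

```text
time: 18.55
tool_pos: [0.5536, 0.2626, 0.0133]
tool_rot: [-0.0, 0.739, -0.673, -0.0]
contact_force: [-3.0, 4.2, 4.8]
gripper_width: 0.33
```

>>> drive_tool(commands="20 0.02 0 0 0;20 0.02 0 0 0;20 0 0 0 0;20 0 0 0 0;20 0 0 0 0;20 0 0 0 0;20 0 0 0 0;20 0 0 0 0")

```text
time: 19.55
tool_pos: [0.5537, 0.2615, 0.0133]
tool_rot: [-0.0, 0.739, -0.673, -0.0]
contact_force: [-2.6, 4.4, 5.4]
gripper_width: 0.329
```

```bash
python3 - <<'E'
from h import *
s=manip.state(); print(s["contact_force"],s["gripper_width"],nf(s["tool_pos"]),s["tool_pos"])
E
```

```text
[-2.62481408  4.42516318  5.42865734] 0.32863730309008155 [-0.28 80.77] [0.55365277 0.26148903 0.01330061]
```

>>> drive_tool(commands="36 0 0 0 0;40 0 0 0 0;40 0 0 0 0;40 0 0 0 0;40 0 0 -0.5 0;40 0 0 -0.8 0;40 0 0 -0.8 0;40 0 0 0 0")

```text
time: 20.55
tool_pos: [0.5559, 0.2617, 0.0797]
tool_rot: [-0.003, 0.739, -0.673, 0.002]
contact_force: [0.7, 0.6, 0.0]
gripper_width: 0.468
```

```bash
python3 - <<'E'
from h import *
s=manip.state(); print(s["contact_force"],s["gripper_width"],nf(s["tool_pos"]),s["tool_pos"])
P,im=shot("wrist","w7")
cv2.imwrite("pics/w7c.png",cv2.resize(im[130:330,150:370],None,fx=2.7,fy=2.7,interpolation=cv2.INTER_CUBIC))
for b in blocks(P,im): print("blk",np.round(b,1))
E
```

```text
[0.68685157 0.56428015 0.0295067 ] 0.4681673105739037 [ 2.   80.79] [0.55591458 0.26172337 0.0796741 ]
blk [425.7 244.   30.8  35.7  71.4]
blk [382.7 191.4  21.4  62.4 110.5]
blk [430.1 170.5  30.5  35.6  69.9]
blk [427.1 118.6  28.6  30.2 176.8]
```

View pics/w7c.png

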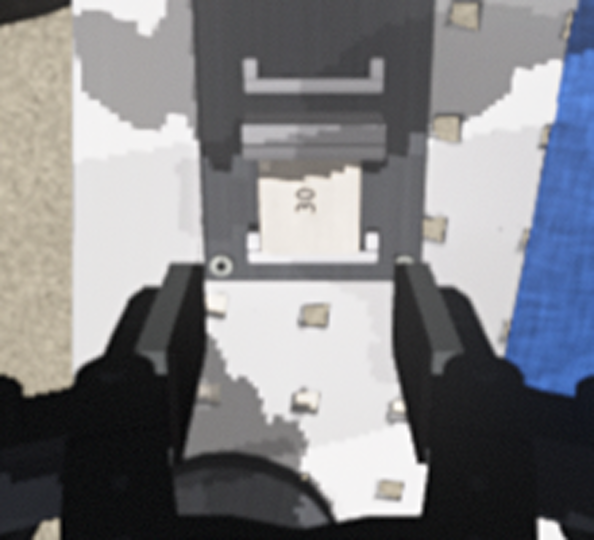

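```bash
python3 - <<'E'
from h import *
go([.4254,.2445,.045],np.radians(161.6))
E
```

```text
t=20.60 tcp=[0.5547 0.2613 0.0777] jaw=-174.66 q6=-2.92 shift=[0.156 4.345 1.075] turn(tool z down => minus)=23.74
```

>>> drive_tool(commands="45 0.033 0.862 0 0;45 0.033 0.862 0 0;45 0.033 0.862 0 0;45 0.033 0.862 0 0;45 0.034 0.862 0 8;45 0 0 0.5 8;40 0 0 0.54 7.74;40 0 0 0 0")

```text
time: 21.6
tool_pos: [0.4233, 0.2431, 0.0423]
tool_rot: [-0.002, -0.586, 0.811, 0.001]
contact_force: [0.5, -0.5, 0.4]
gripper_width: 0.471
```

```bash
python3 - <<'E'
from h import *
P,im=shot("wrist","w8")
for b in blocks(P,im): print("blk",np.round(b,1))
go([.4254,.2445,.0033],np.radians(161.6))
E
```

```text
blk [424.6 244.4  30.1  34.8  71.6]
blk [429.1 170.2  30.2  35.2  70.1]
blk [380.  128.4   7.4  16.3  71.7]
blk [426.1 117.   30.8  31.8  85.9]
t=21.65 tcp=[0.4242 0.2435 0.0434] jaw=161.74 q6=-2.45 shift=[-0.047 -0.032  1.337] turn(tool z down => minus)=0.14
```

>>> drive_tool(commands="40 0 0 0.4 0;40 0 0 0.4 0;40 0 0 0.3 0;40 0 0 0.2 0;40 0 0 0.09 0;40 0 0 0 0;40 0 0 0 0;40 0 0 0 0")

```text
time: 22.65
tool_pos: [0.4256, 0.2441, 0.0034]
tool_rot: [0.0, -0.585, 0.811, -0.0]
contact_force: [-0.3, -0.1, -0.1]
gripper_width: 0.469
```

```bash
python3 - <<'E'
from h import *
go([.4251,.2444,.0033],np.radians(161.6)); print(manip.state()["contact_force"])
E
```

```text
t=22.65 tcp=[0.4256 0.2441 0.0034] jaw=161.61 q6=-2.45 shift=[-0.006  0.019  0.002] turn(tool z down => minus)=0.01
[-0.27352167 -0.1301183  -0.08126483]
```

>>> drive_tool(commands="20 0 0 0 0;20 0 0 0 0;20 0 0 0 0;20 0 0 -0.4 0;20 0 0 -0.75 0;20 0 0 -0.75 0;20 -0.09 -0.9 0 0;20 -0.09 -0.9 0 0")

```text
time: 23.65
tool_pos: [0.4788, 0.232, 0.0606]
tool_rot: [0.0, -0.585, 0.811, -0.0]
contact_force: [-0.7, -0.4, -1.1]
gripper_width: 0.326
```

>>> drive_tool(commands="20 -0.09 -0.9 0 0;20 -0.09 -0.9 0 0;20 -0.09 -0.915 0 0;20 0 0 0 -8;20 0 0 0 -8;20 0 0 0 -7.75;20 0 0 0 0;20 0 0 0 0")

```text
time: 24.65
tool_pos: [0.5579, 0.214, 0.0599]
tool_rot: [0.0, 0.739, -0.674, -0.0]
contact_force: [-0.6, -0.4, -1.0]
gripper_width: 0.323
```

```bash
python3 - <<'E'
from h import *
go(nest(2,0.00625,0,0.0175),YAW); print(manip.state()["contact_force"],manip.state()["gripper_width"])
E
```

```text
t=24.65 tcp=[0.5579 0.214  0.0599] jaw=-174.75 q6=-2.99 shift=[-0.006 -0.017  1.415] turn(tool z down => minus)=-0.13
[-0.64830777 -0.36094244 -1.03504488] 0.3228551114621675
```

>>> drive_tool(commands="20 0 -0.015 0.35 0;20 0 0 0.35 0;20 0 0 0.35 0;20 0 0 0.2 0;20 0 0 0.1 0;20 0 0 0.065 0;20 0 0 0 0;20 0 0 0 0")

```text
time: 25.65
tool_pos: [0.5589, 0.2141, 0.0179]
tool_rot: [-0.0, 0.739, -0.673, 0.0]
contact_force: [0.1, -0.6, -1.0]
gripper_width: 0.317
```

>>> drive_tool(commands="36 0 0 0 0;38 0 0 0 0;38 0 0 0 0;38 0 0 0.07 0;38 0 0 0.07 0;38 0 0 0 0;20 0 0 0 0;20 0 0 0 0")

```text
time: 26.65
tool_pos: [0.5587, 0.2141, 0.0137]
tool_rot: [-0.0, 0.739, -0.673, 0.0]
contact_force: [-0.2, 0.0, 3.3]
gripper_width: 0.326
```

>>> drive_tool(commands="20 0 0 0 0;20 0 0 0 0;20 0.07 0 0 0;20 0.07 0 0 0;20 0.05 0 0 0;20 0.03 0 0 0;20 0 0 0 0;20 0 0 0 0")

```text
time: 27.65
tool_pos: [0.5588, 0.2078, 0.0133]
tool_rot: [-0.0, 0.739, -0.673, -0.001]
contact_force: [-2.7, 4.0, 4.0]
gripper_width: 0.323
```

```bash
python3 - <<'E'
from h import *
s=manip.state(); print(s["contact_force"],s["gripper_width"],nf(s["tool_pos"]),s["tool_pos"])
go(nest(2,0,0,0.0128),YAW)
E
```

```text
[-2.69273461  4.04103204  4.03997291] 0.3231017231094639 [-0.13 26.86] [0.55884919 0.20782917 0.01334601]
t=27.65 tcp=[0.5588 0.2078 0.0133] jaw=-174.65 q6=-3.00 shift=[-0.005 -0.004  0.018] turn(tool z down => minus)=-0.03
```

>>> drive_tool(commands="36 0 0 0 0;40 0 0 0 0;40 0 0 0 0;40 0 0 0 0;40 0 0 -0.5 0;40 0 0 -0.8 0;40 0 0 -0.8 0;40 0 0 0 0")

```text
time: 28.65
tool_pos: [0.5615, 0.2081, 0.08]
tool_rot: [-0.003, 0.739, -0.673, 0.002]
contact_force: [-0.3, 1.5, 0.1]
gripper_width: 0.468
```

```bash
python3 - <<'E'
from h import *
P,im=shot("wrist","w9")
for b in blocks(P,im): print("blk",np.round(b,1))
E
```

```text
blk [430.4 169.8  31.   35.5  69.7]
blk [382.7 152.6  21.9  63.6 110.5]
blk [427.  113.1  30.3  39.7  86.8]
blk [476.3  65.3  17.3  24.6   5.2]
```

>>> drive_tool(commands="40 0 0 0 10.5;40 0 0 0 10.5;40 0 0 0 10.5;40 0 0 0 10.5;40 0 0 0 10.5;40 0 0 0 10.5;40 0 0 0 10.5;40 0 0 0 10.5")

```text
time: 29.7
tool_pos: [0.5582, 0.2072, 0.0748]
tool_rot: [-0.001, -0.096, 0.995, -0.0]
contact_force: [-0.3, 0.1, -0.2]
gripper_width: 0.468
```

>>> drive_tool(commands="40 0 0 0 10.5;40 0 0 0 10.5;40 0 0 0 10.5;40 0 0 0 10.5;40 0 0 0 10.5;40 0 0 0 10.5;40 0 0 0 10.5;40 0 0 0 10.5")

```text
time: 30.7
tool_pos: [0.5582, 0.2072, 0.0748]
tool_rot: [-0.001, 0.595, 0.804, -0.001]
contact_force: [0.7, -0.1, 0.7]
gripper_width: 0.473
```

>>> drive_tool(commands="40 0 0 0 10.5;40 0 0 0 10.5;40 0 0 0 10.5;40 0 0 0 5.8;40 0 0 0 0;40 0 0 0 0;40 0 0 0 0;40 0 0 0 0")

```text
time: 31.7
tool_pos: [0.5591, 0.2075, 0.0763]
tool_rot: [-0.0, 0.819, 0.574, -0.0]
contact_force: [-1.0, 0.8, 0.8]
gripper_width: 0.468
```

```bash
python3 - <<'E'
from h import *
P,im=shot("wrist","w10")
for b in blocks(P,im): print("blk",np.round(b,1))
go([.4297,.1703,.04],np.radians(-20.1))
E
```

```text
blk [382.  292.9  20.3  35.4  54.1]
t=31.75 tcp=[0.5592 0.2075 0.0764] jaw=-19.92 q6=0.58 shift=[-2.636 -3.635  1.212] turn(tool z down => minus)=0.18
```

>>> drive_tool(commands="40 -0.527 -0.727 0 0;40 -0.527 -0.727 0 0;40 -0.527 -0.727 0 0;40 -0.527 -0.727 0 0;40 -0.528 -0.727 0.3 0;40 0 0 0.74 0;40 0 0 0 0;40 0 0 0 0")

```text
time: 32.75
tool_pos: [0.4304, 0.1705, 0.0459]
tool_rot: [0.0, 0.819, 0.574, 0.0]
contact_force: [-0.8, 0.4, 0.6]
gripper_width: 0.467
```

```bash
python3 - <<'E'
from h import *
P,im=shot("wrist","w11")
for b in blocks(P,im): print("blk",np.round(b,1))
go([.4299,.1701,.0033],np.radians(-20.1))
E
```

```text
blk [426.4 115.6  30.4  36.1  86.6]
blk [429.6 171.6  30.2  36.1  70. ]
t=32.80 tcp=[0.4307 0.1706 0.0462] jaw=-19.94 q6=0.56 shift=[-0.024 -0.021  1.43 ] turn(tool z down => minus)=0.16
```

>>> drive_tool(commands="40 0 0 0.4 0;40 0 0 0.4 0;40 0 0 0.3 0;40 0 0 0.2 0;40 0 0 0.11 0;40 0 0 0 0;40 0 0 0 0;40 0 0 0 0")

```text
time: 33.8
tool_pos: [0.43, 0.1704, 0.0032]
tool_rot: [0.0, 0.819, 0.574, 0.0]
contact_force: [0.4, -0.4, 0.6]
gripper_width: 0.472
```

>>> drive_tool(commands="20 0 0 0 0;20 0 0 0 0;20 0 0 0 0;20 0 0 0 0;20 0 0 -0.4 0;20 0 0 -0.75 0;20 0 0 -0.75 0;20 0.2 0.7 0 0")

```text
time: 34.8
tool_pos: [0.4522, 0.1692, 0.0619]
tool_rot: [0.001, 0.819, 0.574, 0.002]
contact_force: [0.4, -0.7, -1.4]
gripper_width: 0.322
```

>>> drive_tool(commands="20 0.25 0.9 0 0;20 0.25 0.9 0 0;20 0.25 0.9 0 0;20 0.246 0.883 0 0;20 0 0 0 -8.5;20 0 0 0 -8.5;20 0 0 0 -8.3;20 0 0 0 0")

```text
time: 35.8
tool_pos: [0.5624, 0.1602, 0.0597]
tool_rot: [-0.0, 0.674, 0.739, -0.0]
contact_force: [-0.2, -0.1, -1.8]
gripper_width: 0.324
```

```bash
python3 - <<'E'
from h import *
go(nest(1,0.00625,0,0.0175),YAW); print(manip.state()["contact_force"],manip.state()["gripper_width"])
P,im=shot("wrist","w12")
E
```

```text
t=35.80 tcp=[0.5624 0.1602 0.0597] jaw=5.26 q6=0.06 shift=[0.006 0.038 1.408] turn(tool z down => minus)=-0.12
[-0.21172091 -0.09742551 -1.78913607] 0.32377052954744445
```

>>> drive_tool(commands="20 0 0.015 0.35 0;20 0 0 0.35 0;20 0 0 0.35 0;20 0 0 0.2 0;20 0 0 0.1 0;20 0 0 0.06 0;20 0 0 0 0;20 0 0 0 0")

```text
time: 36.85
tool_pos: [0.5634, 0.1603, 0.0179]
tool_rot: [0.0, 0.673, 0.739, 0.0]
contact_force: [1.3, 0.1, -1.3]
gripper_width: 0.325
```

```bash
python3 - <<'E'
from h import *
go(nest(1,0.00625,0,0.0175),YAW); print(manip.state()["contact_force"],manip.state()["gripper_width"])
E
```

```text
t=36.85 tcp=[0.5634 0.1603 0.0179] jaw=5.35 q6=0.06 shift=[0.004 0.001 0.013] turn(tool z down => minus)=-0.03
[ 1.27369068  0.12960823 -1.28720258] 0.3250278013023123
```

>>> drive_tool(commands="36 0 0 0 0;38 0 0 0 0;38 0 0 0 0;38 0 0 0.07 0;38 0 0 0.08 0;38 0 0 0 0;20 0 0 0 0;20 0 0 0 0")

```text
time: 37.85
tool_pos: [0.5634, 0.1604, 0.0137]
tool_rot: [0.0, 0.673, 0.739, 0.0]
contact_force: [-0.8, -0.1, 4.1]
gripper_width: 0.329
```

>>> drive_tool(commands="20 0 0 0 0;20 0 0 0 0;20 -0.07 0 0 0;20 -0.07 0 0 0;20 -0.05 0 0 0;20 -0.03 0 0 0;20 0 0 0 0;20 0 0 0 0")

```text
time: 38.85
tool_pos: [0.5639, 0.1548, 0.0133]
tool_rot: [-0.001, 0.673, 0.739, 0.001]
contact_force: [-1.0, 7.2, 4.9]
gripper_width: 0.329
```

```bash
python3 - <<'E'
from h import *
s=manip.state(); print(s["contact_force"],s["gripper_width"],nf(s["tool_pos"]),s["tool_pos"])
go(nest(1,0,0,0.0128),YAW)
E
```

```text
[-1.04005209  7.23498616  4.89661369] 0.3292653703314591 [ -0.09 -26.38] [0.56388364 0.1548228  0.01332016]
t=38.85 tcp=[0.5639 0.1548 0.0133] jaw=5.34 q6=0.05 shift=[-0.021  0.003  0.017] turn(tool z down => minus)=-0.04
```

>>> drive_tool(commands="20 -0.02 0 0 0;20 -0.01 0 0 0;20 0 0 0 0;20 0 0 0 0;20 0 0 0 0;36 0 0 0 0;40 0 0 0 0;40 0 0 0 0")

```text
time: 39.85
tool_pos: [0.5635, 0.1522, 0.0124]
tool_rot: [-0.0, 0.673, 0.739, -0.001]
contact_force: [-0.1, 0.7, 0.1]
gripper_width: 0.464
```

>>> drive_tool(commands="40 0 0 0 0;40 0 0 -0.5 0;40 0 0 -0.8 0;40 0 0 -0.8 0;40 0 0 0 0;40 0 0 0 0;40 0 0 0 0;40 0 0 0 0")

```text
time: 40.85
tool_pos: [0.5632, 0.1527, 0.0749]
tool_rot: [-0.001, 0.673, 0.739, -0.001]
contact_force: [-0.0, -0.6, 0.3]
gripper_width: 0.468
```

```bash
python3 - <<'E'
from h import *
s=manip.state(); print(s["contact_force"],nf(s["tool_pos"]),s["tool_pos"])
P,im=shot("wrist","w13")
for b in blocks(P,im): print("blk",np.round(b,1))
a=load("w9")[1][110:290,150:350]; 
cv2.imwrite("pics/chk1.png",np.hstack([cv2.resize(x,None,fx=1.9,fy=1.9,interpolation=cv2.INTER_CUBIC) for x in (a,im[110:290,150:350])]))
go([.4267,.1143,.045],np.radians(-3.4))
E
```

```text
[-0.04687945 -0.60934271  0.27180923] [ -1.01 -28.42] [0.56315523 0.15270796 0.07493072]
blk [426.8 117.3  30.   39.5  86. ]
blk [381.8 227.5  21.4 101.1  79.4]
t=40.90 tcp=[0.5633 0.1527 0.0751] jaw=5.35 q6=0.04 shift=[-0.85  -4.651  1.011] turn(tool z down => minus)=8.75
```

View pics/chk1.png

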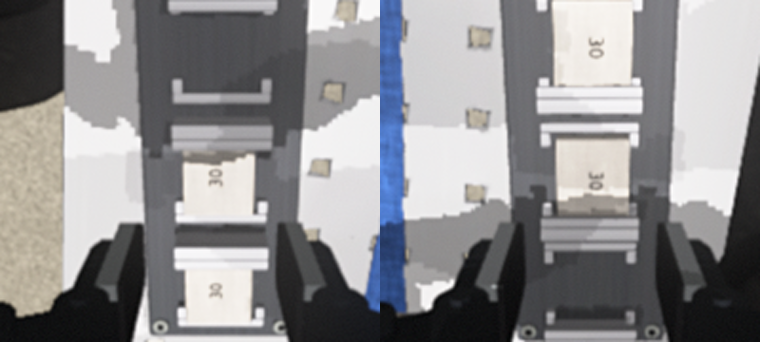

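>>> drive_tool(commands="40 -0.17 -0.93 0 0;40 -0.17 -0.93 0 0;40 -0.17 -0.93 0 0;40 -0.17 -0.93 0 0;40 -0.17 -0.93 0.3 0;40 0 0 0.74 8.8;40 0 0 0 0;40 0 0 0 0")

```text
time: 41.9
tool_pos: [0.4279, 0.1145, 0.0454]
tool_rot: [0.0, 0.727, 0.686, 0.0]
contact_force: [0.1, 0.3, -0.2]
gripper_width: 0.465
```

```bash
python3 - <<'E'
from h import *
P,im=shot("wrist","w14")
for b in blocks(P,im): print("blk",np.round(b,1))
go([.4267,.1143,.0033],np.radians(-3.4))
E
```

```text
blk [425.9 116.2  29.8  39.7  87.2]
t=41.95 tcp=[0.4282 0.1145 0.0457] jaw=-3.35 q6=0.15 shift=[-0.011 -0.052  1.414] turn(tool z down => minus)=0.05
```

>>> drive_tool(commands="40 0 -0.05 0.4 0;40 0 0 0.4 0;40 0 0 0.3 0;40 0 0 0.2 0;40 0 0 0.11 0;40 0 0 0 0;40 0 0 0 0;40 0 0 0 0")

```text
time: 42.95
tool_pos: [0.4262, 0.1145, 0.0029]
tool_rot: [0.0, 0.728, 0.686, 0.0]
contact_force: [-0.4, 0.7, 0.5]
gripper_width: 0.468
```

>>> drive_tool(commands="20 0 0 0 0;20 0 0 0 0;20 0 0 0 0;20 0 0 0 0;20 0 0 -0.4 0;20 0 0 -0.75 0;20 0 0 -0.75 0;20 0 0.7 0 0")

```text
time: 43.95
tool_pos: [0.4476, 0.1135, 0.0616]
tool_rot: [0.001, 0.728, 0.686, 0.001]
contact_force: [-0.3, -0.2, -1.6]
gripper_width: 0.33
```

>>> drive_tool(commands="20 0.01 0.9 0 0;20 0.01 0.9 0 0;20 0.01 0.9 0 0;20 0 0.9 0 0;20 0 0.433 0 0;20 0 0 0 -8.75;20 0 0 0 0;20 0 0 0 0")

```text
time: 44.95
tool_pos: [0.5671, 0.1069, 0.0594]
tool_rot: [-0.0, 0.674, 0.738, -0.0]
contact_force: [-0.5, -0.2, -1.3]
gripper_width: 0.325
```

```bash
python3 - <<'E'
from h import *
go(nest(0,0.00625,0,0.0175),YAW); print(manip.state()["contact_force"],manip.state()["gripper_width"])
E
```

```text
t=44.95 tcp=[0.5671 0.1069 0.0594] jaw=5.19 q6=-0.03 shift=[-0.013  0.048  1.398] turn(tool z down => minus)=-0.19
[-0.45605402 -0.18227172 -1.31781264] 0.3249354525938724
```

>>> drive_tool(commands="20 0 0.025 0.35 -0.1;20 0 0 0.35 0;20 0 0 0.35 0;20 0 0 0.2 0;20 0 0 0.1 0;20 0 0 0.055 0;20 0 0 0 0;20 0 0 0 0")

```text
time: 45.95
tool_pos: [0.5687, 0.107, 0.0178]
tool_rot: [0.0, 0.673, 0.74, 0.0]
contact_force: [-0.2, 0.2, -0.9]
gripper_width: 0.324
```

```bash
python3 - <<'E'
from h import *
go(nest(0,0.00625,0,0.0175),YAW); print(manip.state()["contact_force"],manip.state()["gripper_width"])
E
```

```text
t=45.95 tcp=[0.5687 0.107  0.0178] jaw=5.40 q6=-0.04 shift=[-0.009 -0.007  0.01 ] turn(tool z down => minus)=0.02
[-0.22836565  0.22278583 -0.93461884] 0.3244195784197252
```

>>> drive_tool(commands="36 0 0 0 0;38 0 0 0 0;38 0 0 0 0;38 0 0 0.07 0;38 0 0 0.08 0;38 0 0 0 0;20 0 0 0 0;20 0 0 0 0")

```text
time: 46.95
tool_pos: [0.5687, 0.107, 0.0136]
tool_rot: [0.0, 0.673, 0.74, 0.0]
contact_force: [-2.4, 0.6, 6.1]
gripper_width: 0.331
```

>>> drive_tool(commands="20 0 0 0 0;20 0 0 0 0;20 -0.07 0 0 0;20 -0.07 0 0 0;20 -0.05 0 0 0;20 -0.04 0 0 0;20 0 0 0 0;20 0 0 0 0")

```text
time: 47.95
tool_pos: [0.5691, 0.1005, 0.0133]
tool_rot: [-0.0, 0.673, 0.74, 0.0]
contact_force: [-1.9, 3.5, 6.2]
gripper_width: 0.329
```

```bash
python3 - <<'E'
from h import *
s=manip.state(); print(s["contact_force"],s["gripper_width"],nf(s["tool_pos"]),s["tool_pos"])
E
```

```text
[-1.87961574  3.46469953  6.18065374] 0.32862989681730065 [  0.   -80.91] [0.56908893 0.10054793 0.01330528]
```

>>> drive_tool(commands="36 0 0 0 0;40 0 0 0 0;40 0 0 0 0;40 0 0 0 0;40 0 0 -0.4 0;40 0 0 -0.8 0;40 0 0 -0.9 0;40 0 0 0 0")

```text
time: 48.95
tool_pos: [0.5719, 0.1002, 0.0796]
tool_rot: [0.003, 0.673, 0.74, 0.003]
contact_force: [0.7, 0.7, 0.0]
gripper_width: 0.47
```

```bash
python3 - <<'E'
from h import *
P,im=shot("wrist","w15")
E
```

>>> drive_tool(commands="40 0 0 -0.9 0;40 0 0 -0.9 0;40 0 0 -0.9 0;40 0.4 0 -0.9 0;40 0.7 0 -0.9 0;40 0.9 0.1 -0.9 0;40 0.9 0.1 -0.4 0;40 0.9 0.1 0 0")

```text
time: 50.0
tool_pos: [0.5676, 0.2153, 0.25]
tool_rot: [0.0, 0.673, 0.74, 0.0]
contact_force: [-0.3, -0.5, -0.1]
gripper_width: 0.469
```

>>> drive_tool(commands="40 0.9 0.1 0 0;40 0.9 0.1 0 0;40 0.9 0.1 0 0;40 0.9 0.1 0 0;40 0.9 0.1 0 0;40 0.9 0.1 0 0;40 0.3 0.1 0 0;40 0 0 0 0")

```text
time: 51.0
tool_pos: [0.5721, 0.3868, 0.2491]
tool_rot: [-0.0, 0.673, 0.74, -0.001]
contact_force: [0.6, -1.0, -0.2]
gripper_width: 0.469
```

```bash
python3 - <<'E'
from h import *
go([.569,.387,.25],0)
P,im=shot("wrist","w16"); a=load("w15")[1]
cv2.imwrite("pics/chk2.png",np.hstack([cv2.resize(a[110:310,170:350],(360,400),interpolation=cv2.INTER_CUBIC),cv2.resize(im[50:330,100:400],None,fx=400/280,fy=400/280,interpolation=cv2.INTER_CUBIC)]))
E
```

```text
t=51.00 tcp=[0.5721 0.3868 0.2491] jaw=5.44 q6=0.39 shift=[ 0.017 -0.101 -0.03 ] turn(tool z down => minus)=5.44
```

View pics/chk2.png

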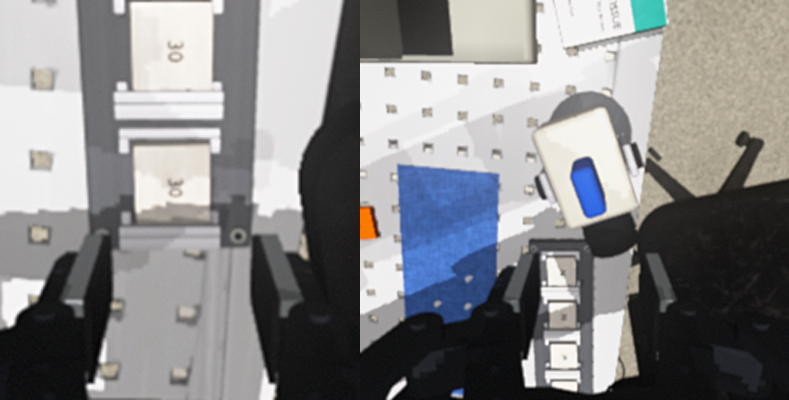

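```bash
python3 - <<'E'
from h import *
P,im=load("w16")
f=lambda p:((p[0]-360)/1.4286+100,p[1]/1.4286+50)
A,B=cast(P,f((543,187)),.175),cast(P,f((632,155)),.175); print("fork",A,B,(A+B)/2,np.linalg.norm(A-B),np.degrees(np.arctan2(*(B-A)[1::-1])))
hsv=cv2.cvtColor(im,cv2.COLOR_BGR2HSV)
w=cv2.inRange(hsv,(10,5,150),(40,70,255)); w[:120]=0;w[215:]=0;w[:,:200]=0;w[:,310:]=0
w=cv2.morphologyEx(w,cv2.MORPH_CLOSE,np.ones((25,25)))
c=max(cv2.findContours(w,0,1)[0],key=cv2.contourArea)
(cx,cy),(a,b),an=cv2.minAreaRect(np.array([cast(P,q,.183)[:2]*1000 for q in c[:,0]],np.float32)); print("body",cx,cy,a,b,an)
bl=cv2.inRange(hsv,(100,150,60),(125,255,255)); bl[:140]=0;bl[220:]=0;bl[:,:230]=0;bl[:,310:]=0
c=max(cv2.findContours(bl,0,1)[0],key=cv2.contourArea); x,y,ww,hh=cv2.boundingRect(c);print(x,y,ww,hh)
br=bl&cv2.inRange(hsv[:,:,2],int(np.percentile(hsv[:,:,2][bl>0],55)),255)
c=max(cv2.findContours(br,0,1)[0],key=cv2.contourArea)
(cx,cy),(a,b),an=cv2.minAreaRect(np.array([cast(P,q,.213)[:2]*1000 for q in c[:,0]],np.float32)); print("fin top",cx,cy,a,b,an)
cv2.imwrite("pics/fin.png",cv2.resize(im[120:240,200:330],None,fx=5,fy=5,interpolation=cv2.INTER_CUBIC))
E
```

```text
fork [0.54553132 0.39969307 0.175     ] [0.59455919 0.42320443 0.175     ] [0.57004526 0.41144875 0.175     ] 0.05437385184299763 25.620087433689797
body 570.5092163085938 413.0687561035156 77.8548583984375 73.32368469238281 8.4367036819458
248 167 24 35
fin top 570.5916137695312 409.8473815917969 6.861052989959717 20.841402053833008 22.063426971435547
```

View pics/fin.png

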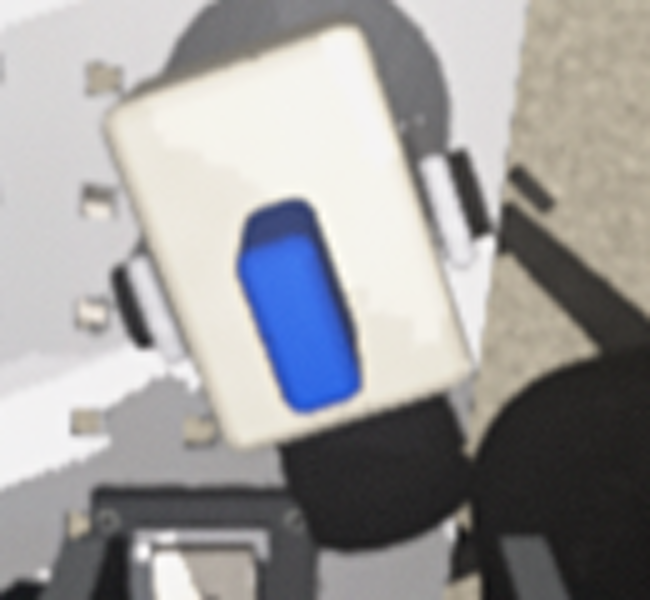

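```bash
python3 - <<'E'
from h import *
P,im=load("w16")
f=lambda p:(p[0]/5+200-.4,p[1]/5+120-.4)
C=[cast(P,f(p),.183)[:2]*1000 for p in ((108,118),(348,22),(470,368),(240,447))]
print("body",np.round(C,1),np.mean(C,0),[np.linalg.norm(C[i]-C[i-1]).round(1) for i in range(4)],[np.degrees(np.arctan2(*(C[i]-C[i-1])[::-1])).round(1) for i in range(4)])
C=[cast(P,f(p),.213)[:2]*1000 for p in ((240,262),(318,232),(362,388),(297,413))]
print("fin",np.round(C,1),np.mean(C,0),[np.linalg.norm(C[i]-C[i-1]).round(1) for i in range(4)],[np.degrees(np.arctan2(*(C[i]-C[i-1])[::-1])).round(1) for i in range(4)])
for z in(.165,.175): print("fork mid",cast(P,f((302,257)),z)*1000)
for p in((148,305),(457,205)): print(cast(P,f(p),.172)*1000)
go([.570,.410,.25],np.radians(22))
E
```

```text
body [[539.3 431.4]
 [574.4 449.1]
 [599.7 396.7]
 [563.7 379.5]] [569.28942314 414.18397738] [np.float64(57.4), np.float64(39.3), np.float64(58.2), np.float64(39.9)] [np.float64(115.2), np.float64(26.8), np.float64(-64.2), np.float64(-154.5)]
fin [[562.  418.2]
 [572.1 423.3]
 [580.4 401.8]
 [571.7 397.3]] [571.57329322 410.12180786] [np.float64(23.0), np.float64(11.3), np.float64(23.0), np.float64(9.8)] [np.float64(114.9), np.float64(26.9), np.float64(-69.0), np.float64(-152.4)]
fork mid [571.27130979 408.18020247 165.        ]
fork mid [571.07389408 410.56785347 175.        ]
[546.14364769 399.17237855 172.        ]
[595.65885154 420.97627578 172.        ]
t=51.05 tcp=[0.5721 0.3862 0.2494] jaw=5.40 q6=0.39 shift=[ 0.795  0.004 -0.021] turn(tool z down => minus)=-16.60
```

>>> drive_tool(commands="45 0.4 0.03 0 0;45 0.38 0 0 0;45 0 0 0 -10;45 0 0 0 -9.9;45 0 0 0.4 0;45 0 0 0.4 0;45 0 0 0 0;45 0 0 0 0")

```text
time: 52.05
tool_pos: [0.5707, 0.41, 0.2256]
tool_rot: [-0.0, 0.535, 0.845, -0.0]
contact_force: [-0.5, 0.2, -0.6]
gripper_width: 0.522
```

```bash
python3 - <<'E'
from h import *
go([.571,.4095,.193],np.radians(25.3))
P,im=shot("wrist","w17")
hsv=cv2.cvtColor(im,cv2.COLOR_BGR2HSV)
bl=cv2.inRange(hsv,(100,150,40),(125,255,255)); bl[:, :180]=0; bl[:,340:]=0; bl[:100]=0; bl[300:]=0
c=max(cv2.findContours(bl,0,1)[0],key=cv2.contourArea); print(cv2.boundingRect(c))
print([np.round(proj(P,[.571,.4095,z]),1) for z in(.183,.213)])
R_=c[:,0][c[:,0,1]>=c[:,0,1].max()-3]; print("front-bottom",R_.mean(0),R_[:,0].min(),R_[:,0].max(), cast(P,R_.mean(0),.213)*1000)
cv2.imwrite("pics/w17c.png",cv2.resize(im[120:320,170:350],None,fx=3,fy=3,interpolation=cv2.INTER_CUBIC))
E
```

```text
t=52.05 tcp=[0.5707 0.41   0.2256] jaw=25.26 q6=0.08 shift=[-0.018  0.003  1.087] turn(tool z down => minus)=-0.04
(249, 199, 18, 49)
[array([258.4, 212.6]), array([258. , 230.7])]
front-bottom [257.89473684 246.31578947] 249 266 [575.62690966 399.49742193 213.        ]
```

View pics/w17c.png

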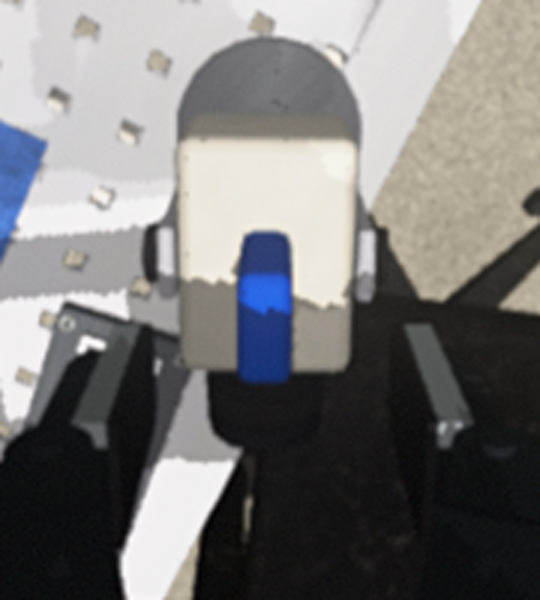

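>>> drive_tool(commands="40 -0.015 0 0.4 0;35 0 0 0.4 0;30 0 0 0.28 0;30 0 0 0 0;5 0 0 0 0;5 0 0 0 0;5 0 0 0 0;5 0 0 0 0")

```text
time: 53.1
tool_pos: [0.5697, 0.409, 0.1938]
tool_rot: [-0.001, 0.535, 0.845, -0.002]
contact_force: [-5.6, -2.9, 1.3]
gripper_width: 0.121
```

>>> drive_tool(commands="5 0 0 0 2;5 0 0 0 4;5 0 0 0 4;5 0 0 0 4;5 0 0 0 4;5 0 0 0 4;5 0 0 0 4;5 0 0 0 1.6")

```text
time: 54.1
tool_pos: [0.5696, 0.409, 0.1938]
tool_rot: [-0.0, 0.721, 0.693, -0.002]
contact_force: [-5.7, -2.9, 1.7]
gripper_width: 0.122
```

```bash
python3 - <<'E'
from h import *
s=manip.state();print(s["contact_force"],s["ft_torque"],s["gripper_width"])
go([.571,.4095,.193],np.radians(-2.3))
E
```

```text
[-5.68320368 -2.86148061  1.67519689] [-0.58388133  0.77273958  0.09947593] 0.12201918910782111
t=54.10 tcp=[0.5696 0.409  0.1938] jaw=-2.33 q6=0.56 shift=[0.018 0.045 0.028] turn(tool z down => minus)=-0.03
```

>>> drive_tool(commands="5 -0.094 0 0.0035 -0.3;5 -0.094 0 0.0105 0;5 -0.093 0 0.018 0;5 -0.091 0 0.024 0;5 -0.089 0 0.031 0;5 -0.087 0 0.038 0;5 -0.083 0 0.044 0;5 -0.080 0 0.052 0")

```text
time: 55.1
tool_pos: [0.5693, 0.3944, 0.1917]
tool_rot: [-0.004, 0.718, 0.696, 0.005]
contact_force: [-8.4, 10.8, 9.9]
gripper_width: 0.127
```

>>> drive_tool(commands="5 0 0 0 0;5 0 0 0 0;5 0 0 0 0;5 0 0 0 0;5 0 0 0 0;5 0 0 0 0;5 0 0 0 0;5 0 0 0 0")

```text
time: 56.1
tool_pos: [0.5692, 0.3938, 0.1915]
tool_rot: [-0.004, 0.719, 0.695, 0.005]
contact_force: [-7.0, 10.2, 7.6]
gripper_width: 0.126
```

```bash
python3 - <<'E'
from h import *
s=manip.state();print(s["contact_force"],s["ft_torque"],s["gripper_width"],s["tool_pos"])
A=np.array([.5695,.409,.165]); d=np.array([*O,.010])-A; print("want swivel",np.degrees(np.arctan2(d[0],-d[1])),"tilt",np.arctan2(-d[2],np.hypot(*d[:2])))
g=s["tool_pos"]+[0,0,.010]-A; look=d[:2]/np.hypot(*d[:2]); print("grip fwd,up mm",g[:2]@look*1000,g[2]*1000, "tilt",np.arctan2(g[:2]@look,g[2]),np.degrees(jaw(s)))
E
```

```text
[-6.96597022 10.24449926  7.57317082] [2.18404455 1.24922413 0.08823344] 0.1257394832388161 [0.5692013  0.39381149 0.19148135]
want swivel -2.0104348595833232 tilt 0.5969743698160963
grip fwd,up mm 15.189637295526964 36.481351565273265 tilt 0.3945359044990557 -1.8645449661561724
```

>>> drive_tool(commands="5 -0.055 0 0.035 0;5 -0.055 0 0.04 0;5 -0.055 0 0.045 0;5 -0.05 0 0.05 0;5 0 0 0 0;5 0 0 0 0;5 0 0 0 0;5 0 0 0 0")

```text
time: 57.1
tool_pos: [0.5693, 0.3878, 0.189]
tool_rot: [-0.004, 0.718, 0.696, 0.006]
contact_force: [-9.6, 9.2, 16.4]
gripper_width: 0.128
```

```bash
python3 - <<'E'
from h import *
s=manip.state();print(s["contact_force"],s["ft_torque"],s["gripper_width"],s["tool_pos"])
A=np.array([.5695,.409,.165]); d=np.array([*O,.010])-A
g=s["tool_pos"]+[0,0,.010]-A; look=d[:2]/np.hypot(*d[:2]); print("grip fwd,up mm",g[:2]@look*1000,g[2]*1000, "tilt",np.arctan2(g[:2]@look,g[2]),np.degrees(jaw(s)))
E
```

```text
[-9.62781912  9.19865271 16.38021215] [2.11191526 1.8448962  0.21644846] 0.1283849518123769 [0.56931003 0.38780329 0.18895659]
grip fwd,up mm 21.190331593905277 33.95658529245304 tilt 0.5579100391832538 -1.8522462744377428
```

>>> drive_tool(commands="5 0.045 -0.015 -0.055 0;5 0.045 -0.015 -0.055 0;5 0.045 -0.015 -0.05 0;5 0.045 -0.015 -0.05 0;5 0 0 0 0;5 0 0 0 0;5 0 0 0 0;5 0 0 0 0")

```text
time: 58.1
tool_pos: [0.5688, 0.3887, 0.1896]
tool_rot: [-0.001, 0.719, 0.695, 0.002]
contact_force: [-1.6, 6.6, 3.8]
gripper_width: 0.124
```

```bash
python3 - <<'E'
from h import *
s=manip.state();print(s["contact_force"],s["ft_torque"],s["gripper_width"],s["tool_pos"])
A=np.array([.5695,.409,.165]); d=np.array([*O,.010])-A
g=s["tool_pos"]+[0,0,.010]-A; look=d[:2]/np.hypot(*d[:2]); print("grip fwd,up mm",g[:2]@look*1000,g[2]*1000, "tilt",np.arctan2(g[:2]@look,g[2]),np.degrees(jaw(s)))
E
```

```text
[-1.56707679  6.5923801   3.78577625] [1.14532108 0.12402926 0.10956943] 0.12391303532623979 [0.56882437 0.3886872  0.18956019]
grip fwd,up mm 20.323996638846364 34.560185380141384 tilt 0.531605307369195 -1.9787106023163141
```

>>> drive_tool(commands="5 0.06 0 -0.02 0;5 0.03 0 0 0;15 0 0 0 0;30 0 0 0 0;45 0 0 0 0;45 0 0 0 0;45 0 0 -0.5 0;45 0 0 -0.7 0")

```text
time: 59.1
tool_pos: [0.5683, 0.3899, 0.2257]
tool_rot: [-0.0, 0.719, 0.695, -0.0]
contact_force: [0.3, 0.3, 1.2]
gripper_width: 0.528
```

>>> drive_tool(commands="45 0.3 0 -0.6 0;45 0.3 0 -0.6 0;45 0.3 0 0 0;45 0 0 0 0;45 0 0 0 0;45 0 0 0 0;45 0 0 0 0;45 0 0 0 0")

```text
time: 60.1
tool_pos: [0.5694, 0.4168, 0.2606]
tool_rot: [-0.0, 0.719, 0.695, -0.0]
contact_force: [-0.3, 0.6, -0.5]
gripper_width: 0.523
```

```bash
python3 - <<'E'
from h import *
go([.571,.4095,.193],np.radians(-2.3))
P,im=shot("wrist","w18"); shot("scene","s2"); shot("top","t2")
cv2.imwrite("pics/w18c.png",cv2.resize(im[90:290,170:350],None,fx=3,fy=3,interpolation=cv2.INTER_CUBIC))
E
```

```text
t=60.10 tcp=[0.5694 0.4168 0.2606] jaw=-2.01 q6=0.56 shift=[-0.241  0.062  2.253] turn(tool z down => minus)=0.29
```

View pics/w18c.png

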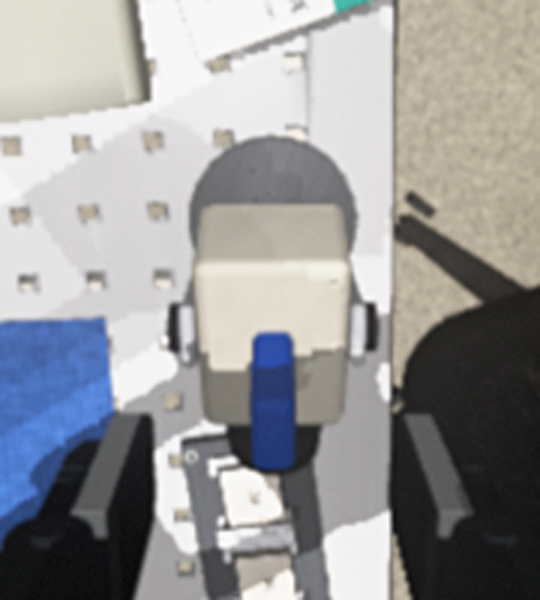

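```bash
python3 - <<'E'
from h import *
from scipy.optimize import least_squares
obs=[("w17",120,25.3,0,[(232,13,18),(272,13,48),(383,-13,48),(137,'b',18),(372,'f',18)]),
     ("w18",90,-2.0,1,[(333,13,18),(398,13,48),(470,-13,48),(260,'b',18),(205,'b',-18),(423,'f',18)])]
def res(v,full=False):
    ay,b,off=v[0],v[1],v[4]; r=[]
    for nm,o,sw,k,L in obs:
        P=PP[nm]; s=np.radians(sw); look=np.array([np.sin(s),-np.cos(s),0]); t=v[2+k]
        fw=look*np.cos(t)-np.array([0,0,np.sin(t)]); up=look*np.sin(t)+np.array([0,0,np.cos(t)])
        for row,y,z in L:
            y={'b':b,'f':b-62}.get(y,y if y in('b','f') else y+off)
            X=np.array([.5695,ay,.165])+(-y*fw+z*up)/1000
            r.append(proj(P,X)[1]-(o+row/3-.33))
    return np.array(r)
PP={n:load(n)[0] for n in("w17","w18")}
for fixed in (0,1):
    f=(lambda v:res([*v[:4],0])) if fixed else (lambda v:np.append(res(v),v[4]/2))
    S=least_squares(f,[.409,33,0,.55,0][:5-fixed]); print(S.x.round(4),S.fun.round(1))
A=np.array([.5695,S.x[0],.165]); d=np.array([*O,.010])-A; print(np.arctan2(-d[2],np.hypot(*d[:2])))
# yaw of fin/body from vertical-ish edges, w18: fork tops & body sides
P=PP["w18"]; f=lambda p:(170+p[0]/3-.33,90+p[1]/3-.33)
a,b=cast(P,f((181,330)),.17),cast(P,f((364,326)),.17); print("fork",a,b,(a+b)/2,np.degrees(np.arctan2(*(b-a)[1::-1])))
E
```

```text
[ 4.0990e-01  3.4564e+01 -1.8900e-02  2.9320e-01 -1.2828e+00] [-1.3  0.   1.1 -0.9  1.1 -1.3  0.4  0.7  0.1 -2.2  2.7 -0.6]
[ 4.08700e-01  3.57686e+01 -1.33000e-02  2.90300e-01] [-1.5  0.1  1.1 -0.9  0.9 -1.3  0.4  0.8  0.  -2.1  2.8]
0.597568481485339
fork [0.5431123  0.41102509 0.17      ] [0.59866819 0.41032935 0.17      ] [0.57089024 0.41067722 0.17      ] -0.7174815794253592
```

>>> drive_tool(commands="20 0.4 0 0 0;0 0.37 0 0 0;0 0 0 0.3 0;0 0 0 0.6 0;0 0 0 0.6 0;0 0 0 0.42 0;0 0 0 0 0;0 0 0 0 0")

```text
time: 61.25
tool_pos: [0.5705, 0.4401, 0.2037]
tool_rot: [0.0, 0.719, 0.695, 0.0]
contact_force: [-0.5, -0.2, 1.0]
gripper_width: 0.002
```

```bash
python3 - <<'E'
from h import *
s=manip.state();print(s["contact_force"],s["gripper_width"])
go([.5692,.4104,.203],np.radians(-2.0))
P,im=shot("wrist","w19"); T,t=load("t2"); S,a=load("s2")
for n,im,P in(("t",t,T),("s",a,S)):
    m=cv2.inRange(cv2.cvtColor(im,cv2.COLOR_BGR2HSV),(105,150,60),(125,255,255)); m[:,330:]=0
    q=proj(P,[.569,.397,.205]).astype(int); sub=m[q[1]-9:q[1]+10,q[0]-9:q[0]+10]; print(n,q,cv2.moments(sub,True)["m00"],[np.round(v.mean(),1) for v in np.nonzero(sub)])
E
```

```text
[-0.53738991 -0.16139442  0.95848145] 0.0015441446641808747
t=61.25 tcp=[0.5705 0.4401 0.2037] jaw=-2.00 q6=0.59 shift=[-0.992 -0.009  0.022] turn(tool z down => minus)=-0.00
t [151 125] 0.0 [np.float64(nan), np.float64(nan)]
s [303 287] 0.0 [np.float64(nan), np.float64(nan)]<stdin>:7: RuntimeWarning: Mean of empty slice.
  ret = ret.dtype.type(ret / rcount)
```

Push the fin forward from behind, in slow steps.

>>> drive_tool(commands="0 -0.15 0 0 0;0 -0.15 0 0 0;0 -0.1 0 0 0;0 -0.1 0 0 0;0 -0.05 0 0 0;0 0 0 0 0;0 0 0 0 0;0 0 0 0 0")

```text
time: 62.3
tool_pos: [0.5696, 0.4237, 0.203]
tool_rot: [-0.0, 0.719, 0.695, -0.0]
contact_force: [-0.4, 0.1, -0.3]
gripper_width: -0.001
```

>>> drive_tool(commands="0 -0.05 0 0 0;0 -0.05 0 0 0;0 -0.05 0 0 0;0 -0.05 0 0 0;0 -0.05 0 0 0;0 0 0 0 0;0 0 0 0 0;0 0 0 0 0")

```text
time: 63.3
tool_pos: [0.5693, 0.416, 0.2031]
tool_rot: [0.0, 0.719, 0.695, -0.0]
contact_force: [-0.3, 0.8, -0.7]
gripper_width: 0.004
```

>>> drive_tool(commands="0 -0.05 0 0 0;0 -0.05 0 0 0;0 -0.05 0 0 0;0 -0.03 0 0 0;0 0 0 0 0;0 0 0 0 0;0 0 0 0 0;0 0 0 0 0")

```text
time: 64.3
tool_pos: [0.5692, 0.4106, 0.2031]
tool_rot: [0.0, 0.719, 0.695, -0.0]
contact_force: [0.1, 0.3, -0.3]
gripper_width: 0.002
```

>>> drive_tool(commands="0 0.4 0 0 0;0 0.4 0 0 0;0 0 0 -0.8 0;20 0 0 -0.8 0;45 -0.3 0 -0.32 0;45 -0.3 0 0 0;45 0 0 0 0;45 0 0 0 0")

```text
time: 65.3
tool_pos: [0.569, 0.4162, 0.2593]
tool_rot: [-0.0, 0.719, 0.695, -0.001]
contact_force: [-0.7, 0.5, -0.1]
gripper_width: 0.53
```

```bash
cat > fin.py <<'E'
from h import *
import sys
def prof(nm,cols=None):
    P,im=load(nm); hsv=cv2.cvtColor(im,cv2.COLOR_BGR2HSV)
    bl=cv2.inRange(hsv,(100,150,40),(125,255,255)); bl[:,:180]=0; bl[:,340:]=0; bl[:90]=0; bl[300:]=0
    n,l,st,c=cv2.connectedComponentsWithStats(bl); i=min((k for k in range(1,n) if st[k,4]>60),key=lambda k:abs(c[k][0]-258)); x,y,w,h,a=st[i]
    g=cv2.GaussianBlur(im,(1,5),0).astype(float); xc=x+w//2
    fin=g[y-3:y+h+3,xc-2:xc+3].mean((1,)); side=g[90:260,x-14:x-6].mean(1)
    d=lambda s,o,k:[(int(r+o),round(float(np.abs(s[r+1]-s[r-1]).sum()),0)) for r in np.argsort(-np.array([0]+[np.abs(s[r+1]-s[r-1]).sum() for r in range(1,len(s)-1)]))[:k]]
    print(nm,"blue box",x,y,w,h,"fin edges",sorted(d(fin,y-3,9)),"side edges",sorted(d(side,90,14)))
for n in sys.argv[1:]: prof(n)
E
python3 - <<'E'
from h import *
go([.5694,.4168,.2606],np.radians(-2.0)); shot("wrist","w20")
E
python3 fin.py w17 w18 w20
```

```text
t=65.30 tcp=[0.569  0.4162 0.2593] jaw=-2.02 q6=0.56 shift=[ 0.022  0.014 -0.043] turn(tool z down => minus)=-0.02
w17 blue box 249 199 18 49 fin edges [(197, 260.0), (198, 170.0), (199, 63.0), (211, 72.0), (212, 63.0), (222, 63.0), (223, 78.0), (224, 69.0), (247, 67.0)] side edges [(101, 128.0), (102, 168.0), (103, 124.0), (138, 89.0), (139, 86.0), (140, 81.0), (141, 78.0), (164, 78.0), (165, 128.0), (166, 149.0), (167, 124.0), (212, 129.0), (213, 164.0), (214, 139.0)]
w18 blue box 254 202 14 45 fin edges [(200, 207.0), (201, 189.0), (202, 102.0), (211, 40.0), (212, 47.0), (245, 44.0), (246, 65.0), (247, 117.0), (248, 187.0)] side edges [(107, 118.0), (108, 109.0), (114, 105.0), (133, 112.0), (158, 106.0), (212, 132.0), (213, 174.0), (214, 138.0), (233, 120.0), (234, 184.0), (235, 117.0), (241, 177.0), (242, 232.0), (243, 132.0)]
w20 blue box 255 206 14 44 fin edges [(204, 109.0), (205, 160.0), (206, 147.0), (207, 85.0), (208, 57.0), (209, 58.0), (249, 98.0), (250, 152.0), (251, 159.0)] side edges [(106, 106.0), (107, 114.0), (159, 142.0), (160, 137.0), (212, 125.0), (213, 138.0), (228, 150.0), (229, 180.0), (230, 138.0), (233, 223.0), (234, 242.0), (235, 117.0), (241, 182.0), (242, 204.0)]
```

```bash
python3 - <<'E'
from h import *
def rows(P,t,sw=-2.0,A=(.5695,.4093,.165)):
    s=np.radians(sw); look=np.array([np.sin(s),-np.cos(s),0]); fw=look*np.cos(t)-np.array([0,0,np.sin(t)]); up=look*np.sin(t)+np.array([0,0,np.cos(t)])
    return [round(float(proj(P,np.array(A)+(-y*fw+z*up)/1000)[1]),1) for y,z in((13,18),(13,48),(-13,48),(35,18),(35,-18),(-27,18),(-51,-16),(-51,16))]
print("finbase fintopback fintopfront bodytopback bodybotback bodytopfront lensbot lenstop")
for n in("w18","w20"):
    for t in(.2,.3,.4,.5,.6,.7): print(n,t,rows(load(n)[0],t))
P,im=load("w20"); cv2.imwrite("pics/w20c.png",cv2.resize(im[90:290,170:350],None,fx=3,fy=3,interpolation=cv2.INTER_CUBIC))
for x in (258,246): print([int(v) for v in im[140:260:2,x].mean(1)])
E
```

```text
finbase fintopback fintopfront bodytopback bodybotback bodytopfront lensbot lenstop
w18 0.2 [196.3, 216.5, 243.5, 172.9, 156.2, 233.9, 232.0, 252.4]
w18 0.3 [199.0, 222.6, 246.8, 176.9, 156.0, 233.5, 227.7, 249.9]
w18 0.4 [201.6, 228.3, 249.4, 181.3, 156.3, 232.7, 223.3, 246.9]
w18 0.5 [204.2, 233.6, 251.4, 185.9, 157.0, 231.6, 218.8, 243.7]
w18 0.6 [206.7, 238.3, 252.8, 190.7, 158.1, 230.2, 214.2, 240.1]
w18 0.7 [209.1, 242.4, 253.5, 195.7, 159.8, 228.6, 209.6, 236.3]
w20 0.2 [196.0, 216.3, 243.5, 172.4, 155.7, 233.8, 231.8, 252.4]
w20 0.3 [198.7, 222.4, 246.8, 176.5, 155.5, 233.4, 227.6, 249.8]
w20 0.4 [201.3, 228.2, 249.5, 180.9, 155.7, 232.6, 223.2, 246.9]
w20 0.5 [203.9, 233.5, 251.5, 185.5, 156.4, 231.5, 218.6, 243.6]
w20 0.6 [206.4, 238.2, 252.8, 190.4, 157.6, 230.1, 214.0, 240.0]
w20 0.7 [208.8, 242.4, 253.5, 195.4, 159.2, 228.5, 209.3, 236.2]
[125, 126, 124, 123, 122, 122, 122, 104, 116, 114, 181, 200, 199, 201, 198, 199, 196, 198, 197, 198, 196, 198, 208, 233, 237, 213, 198, 200, 198, 197, 197, 198, 195, 122, 108, 94, 76, 73, 74, 73, 72, 71, 71, 72, 72, 69, 70, 75, 73, 69, 67, 65, 65, 63, 57, 155, 249, 246, 245, 246]
[112, 117, 118, 116, 115, 113, 112, 109, 108, 107, 173, 195, 192, 192, 192, 193, 192, 193, 196, 197, 198, 198, 207, 234, 238, 216, 198, 196, 195, 195, 196, 198, 198, 196, 196, 198, 164, 114, 115, 114, 113, 113, 111, 111, 122, 225, 249, 113, 94, 123, 113, 228, 214, 135, 250, 248, 249, 248, 246, 247]
```

```bash
python3 - <<'E'
from h import *
from scipy.optimize import least_squares
D={"w17":(25.3,[197.8,247.7,165.7,158.5,244]),"w18":(-2,[200.8,248.1,176.5,158.2,233.7]),"w20":(-2,[205.4,250.5,187,159.8,229.3])}
Ps={n:load(n)[0] for n in D}
def res(v):
    ay,b,off,bias=v[:4]; r=[]
    for i,(n,(sw,R_)) in enumerate(D.items()):
        t=v[4+i]; s=np.radians(sw); look=np.array([np.sin(s),-np.cos(s),0]); fw=look*np.cos(t)-np.array([0,0,np.sin(t)]); up=look*np.sin(t)+np.array([0,0,np.cos(t)])
        for row,(y,z) in zip(R_,((13+off,18),(-13+off,48),(b,18),(b,-18),(b-62,18))):
            r.append(proj(Ps[n],np.array([.5695,ay,.165])+(-y*fw+z*up)/1000)[1]+bias-row)
    return np.array(r+[off,bias/1.5,(ay-.4095)*500])
S=least_squares(res,[.409,35,0,0,0,.3,.55],loss="soft_l1"); J=np.linalg.inv(S.jac.T@S.jac)
print(S.x.round(4),np.sqrt(np.diag(J)).round(3),res(S.x).round(1))
E
```

```text
[ 0.4088 34.3006 -1.2011 -0.2355 -0.0407  0.2855  0.5129] [0.002 1.453 1.557 1.328 0.026 0.033 0.027] [-1.8  0.5 -0.5 -0.8  1.9 -0.7 -0.4  0.9 -1.2  0.7  0.1  2.2  0.1 -2.3
  2.7 -1.2 -0.2 -0.4]
```

```bash
python3 - <<'E'
from h import *
for n in("w18","w20"):
    P,im=load(n); g=cv2.cvtColor(im,cv2.COLOR_BGR2GRAY)[118:158,225:300]
    e=[]
    for x in range(234,286,2):
        c=im[120:156,x].astype(float).mean(1); d=c[:-2]-c[2:]; 
        r=int(d.argmax()); 
        if d[r]<40: continue
        k=np.arange(max(r-2,0),r+3); k=k[k<len(d)]; rr=(k*np.clip(d[k],0,None)).sum()/np.clip(d[k],0,None).sum()+121
        e.append((x,rr))
    for z in(.0,.008):
        W=np.array([cast(P,q,z)[:2]*1000 for q in e])
        from scipy.optimize import least_squares
        S=least_squares(lambda v:np.hypot(W[:,0]-v[0],W[:,1]-v[1])-42,[570,409],loss="soft_l1"); print(n,z,len(e),S.x.round(2),np.abs(S.fun).mean().round(2),P["xyz"].round(3))
E
```

```text
w18 0.0 26 [570.55 408.97] 0.83 [0.574 0.492 0.403]
w18 0.008 26 [570.64 409.67] 0.84 [0.574 0.492 0.403]
w20 0.0 26 [570.44 409.08] 0.86 [0.574 0.492 0.402]
w20 0.008 26 [570.56 409.77] 0.86 [0.574 0.492 0.402]
```

>>> drive_tool(commands="20 0.4 0 0 0;0 0.37 0 0 0;0 0 0 0.3 0;0 0 0 0.6 0;0 0 0 0.6 0;0 0 0 0.42 0;0 -0.2 0 0 0;0 -0.2 0 0 0")

```text
time: 66.35
tool_pos: [0.57, 0.4274, 0.2036]
tool_rot: [0.0, 0.719, 0.695, 0.0]
contact_force: [0.4, -0.1, 0.8]
gripper_width: -0.002
```

>>> drive_tool(commands="0 -0.15 0 0 0;0 -0.15 0 0 0;0 -0.1 0 0 0;0 -0.1 0 0 0;0 -0.05 0 0 0;0 -0.05 0 0 0;0 0 0 0 0;0 0 0 0 0")

```text
time: 67.35
tool_pos: [0.5691, 0.41, 0.2031]
tool_rot: [-0.0, 0.719, 0.695, 0.0]
contact_force: [-0.7, 1.3, -1.0]
gripper_width: 0.0
```

```bash
python3 - <<'E'
from h import *
s=manip.state();print(s["contact_force"]); go([.5692,.4097,.203],np.radians(-2.0))
E
```

```text
[-0.73848533  1.31687258 -1.0405556 ]
t=67.35 tcp=[0.5691 0.41   0.2031] jaw=-1.99 q6=0.55 shift=[-0.008  0.004  0.002] turn(tool z down => minus)=0.01
```

>>> drive_tool(commands="0 0.4 0 0 0;0 0.4 0 0 0;0 0 0 -0.8 0;20 0 0 -0.8 0;45 -0.3 0 -0.32 0;45 -0.28 0 0 0;45 0 0 0 0;45 0 0 0 0")

```text
time: 68.35
tool_pos: [0.5689, 0.4159, 0.2593]
tool_rot: [-0.0, 0.719, 0.695, -0.001]
contact_force: [-0.1, -0.3, -0.7]
gripper_width: 0.527
```

```bash
python3 - <<'E'
from h import *
go([.5694,.4168,.2606],np.radians(-2.0)); shot("wrist","w21")
E
python3 fin.py w21
```

```text
t=68.35 tcp=[0.5689 0.4159 0.2593] jaw=-2.01 q6=0.56 shift=[ 0.031  0.014 -0.043] turn(tool z down => minus)=-0.01
w21 blue box 255 206 14 44 fin edges [(204, 107.0), (205, 159.0), (206, 145.0), (207, 90.0), (208, 66.0), (209, 63.0), (249, 91.0), (250, 148.0), (251, 158.0)] side edges [(106, 115.0), (159, 150.0), (160, 132.0), (213, 112.0), (214, 138.0), (215, 107.0), (228, 180.0), (229, 183.0), (230, 116.0), (232, 123.0), (233, 241.0), (234, 235.0), (241, 202.0), (242, 193.0)]
```

>>> drive_tool(commands="45 -0.9 -0.25 0 0;45 -0.9 -0.25 0 0;45 -0.9 -0.25 0 0;45 -0.9 -0.25 0 0;45 -0.9 -0.25 0 0;45 -0.9 -0.25 0 0;45 -0.9 -0.25 0 0;45 -0.9 -0.25 0 0")

```text
time: 69.4
tool_pos: [0.5013, 0.2019, 0.2601]
tool_rot: [-0.0, 0.719, 0.695, -0.0]
contact_force: [-0.1, 0.4, -0.3]
gripper_width: 0.527
```

>>> drive_tool(commands="45 0 0 0 0;45 0 0 0 0;45 0 0 0 0;45 0 0 0 0;45 0 0 0 0;0 0 0 0 0;0 0 0 0 0;0 0 0 0 0")

```text
time: 70.4
tool_pos: [0.5019, 0.2026, 0.2607]
tool_rot: [0.0, 0.719, 0.695, 0.0]
contact_force: [-0.2, 0.2, 0.1]
gripper_width: 0.001
```

```bash
python3 - <<'E'
from h import *
P,b=shot("wrist","w22"); a=load("w21")[1]
L=cv2.resize(a[130:260,210:310],None,fx=4,fy=4,interpolation=cv2.INTER_CUBIC); R2=cv2.resize(b[10:270,190:390],(400,520),interpolation=cv2.INTER_CUBIC)
cv2.imwrite("pics/fin2.png",np.hstack([L,R2]))
go([.4322,.0467,.05],0)
hsv=cv2.cvtColor(b,cv2.COLOR_BGR2HSV); red=cv2.inRange(hsv,(0,150,100),(8,255,255))|cv2.inRange(hsv,(172,150,100),(180,255,255))
for c in cv2.findContours(red,0,1)[0]:
    if cv2.contourArea(c)>50: (x,y),r=cv2.minEnclosingCircle(np.array([cast(P,q,.022)[:2]*1000 for q in c[:,0]],np.float32)); print("red",x,y,r)
E
```

```text
t=70.45 tcp=[0.5019 0.2026 0.2607] jaw=-2.00 q6=0.28 shift=[-5.274 -2.14   7.022] turn(tool z down => minus)=-2.00
red 431.85443115234375 47.1290168762207 16.492164611816406
red 90.08367156982422 47.92829132080078 34.51499557495117
```

View pics/fin2.png

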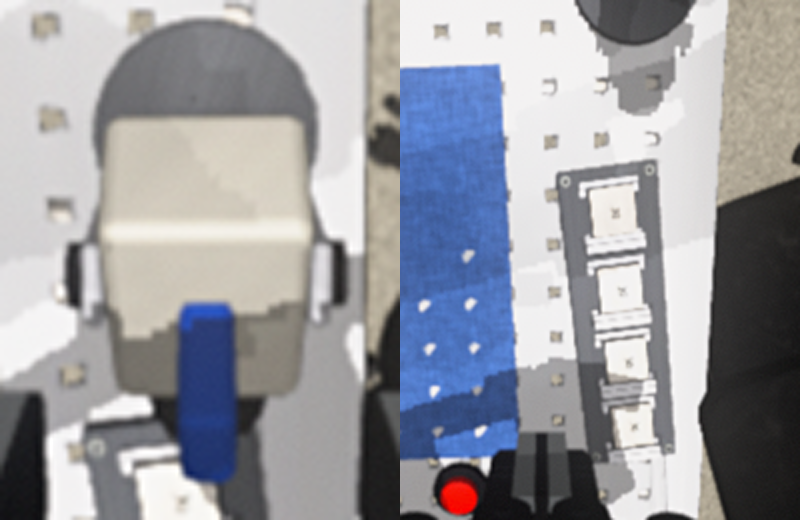

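>>> drive_tool(commands="0 -0.867 -0.361 0 0;0 -0.867 -0.361 0 0;0 -0.867 -0.361 0 0;0 -0.867 -0.361 0 0;0 -0.867 -0.361 0 0;0 -0.865 -0.362 0.5 0;0 0 0 0.9 0;0 0 0 0.9 0")

```text
time: 71.45
tool_pos: [0.4316, 0.0485, 0.1914]
tool_rot: [0.001, 0.72, 0.694, 0.001]
contact_force: [0.1, -0.8, -0.1]
gripper_width: -0.001
```

>>> drive_tool(commands="0 0 0 0.9 0;0 0 0 0.9 0;0 0 0 0.9 0;0 0 0 0.9 0;0 0 0 0.7 0;0 0 0 0.3 0;0 0 0 0 0;0 0 0 0 0")

```text
time: 72.45
tool_pos: [0.4324, 0.0489, 0.0548]
tool_rot: [0.001, 0.719, 0.695, 0.001]
contact_force: [0.2, -0.6, 0.1]
gripper_width: -0.001
```

```bash
python3 - <<'E'
from h import *
print(manip.state()["contact_force"]); go([.4315,.049,.016],0)
E
```

```text
[ 0.15230133 -0.59440336  0.09901757]
t=72.45 tcp=[0.4324 0.0489 0.0548] jaw=-2.00 q6=-0.02 shift=[ 0.002 -0.032  1.293] turn(tool z down => minus)=-2.00
```

>>> drive_tool(commands="0 0 0 0.4 0;0 0 0 0.35 0;0 0 0 0.2 0;0 0 0 0.1 0;0 0 0 0.1 0;0 0 0 0.1 0;0 0 0 0.12 0;0 0 0 0 0")

```text
time: 73.45
tool_pos: [0.4318, 0.049, 0.0156]
tool_rot: [-0.001, 0.719, 0.695, -0.001]
contact_force: [-14.4, 0.2, 27.0]
gripper_width: 0.0
```

>>> drive_tool(commands="0 0 0 0.05 0;0 0 0 0.05 0;0 0 0 0 0;0 0 0 0 0;0 0 0 0 0;0 0 0 0 0;0 0 0 0 0;0 0 0 0 0")

```text
time: 74.45
tool_pos: [0.432, 0.049, 0.0152]
tool_rot: [-0.002, 0.719, 0.695, -0.002]
contact_force: [-24.1, 0.7, 46.7]
gripper_width: -0.004
```

>>> drive_tool(commands="0 0 0 -0.15 0;0 0 0 -0.3 0;0 0 0 -0.6 0;0 0 0 -0.9 0;0 0 0 -0.9 0;0 0 0 -0.9 0;0 0 0 -0.9 0;0 0 0 -0.9 0")

```text
time: 75.45
tool_pos: [0.4314, 0.0489, 0.1767]
tool_rot: [0.0, 0.719, 0.695, 0.0]
contact_force: [-0.2, 0.3, -0.5]
gripper_width: -0.002
```

>>> drive_tool(commands="0 0.8 0.3 -0.9 0;0 0.8 0.3 -0.9 0;0 0.8 0.3 0 0;0 0.8 0.3 0 0;0 0.8 0.3 0 0;0 0 0 0 0;0 0 0 0 0;0 0 0 0 0")

```text
time: 76.45
tool_pos: [0.4804, 0.1666, 0.23]
tool_rot: [0.0, 0.72, 0.694, -0.0]
contact_force: [0.0, -0.3, -0.7]
gripper_width: 0.001
```

```bash
python3 - <<'E'
from h import *
s=manip.state(); print(s["time"],s["tool_pos"],s["contact_force"])
P,im=shot("wrist","w23"); shot("top","t3")
print("on mat:",[np.round(b,1) for b in blocks(P,im)])
hsv=cv2.cvtColor(im,cv2.COLOR_BGR2HSV)
for k in range(4):  # rectify each pocket's block-top region (z=.019), 0.5 mm/px, in nest axes
    p=lambda x,y:proj(P,[*(O+ex*x+ey*(54*(k-1.5)/1000+y)),.019])
    M=cv2.getPerspectiveTransform(np.float32([[0,0],[80,0],[80,108],[0,108]]),np.float32([p(-.02,.027),p(.02,.027),p(.02,-.027),p(-.02,-.027)]))
    w=cv2.warpPerspective(im,M,(80,108),flags=cv2.WARP_INVERSE_MAP|cv2.INTER_LINEAR); print(k,[int(v) for v in w[::5,30:50].mean((1,2))],[int(v) for v in w[45:65,::5].mean((0,2))])
red=cv2.inRange(hsv,(0,150,100),(8,255,255))|cv2.inRange(hsv,(172,150,100),(180,255,255))
for c in cv2.findContours(red,0,1)[0]:
    if cv2.contourArea(c)>50: print("red",cv2.minEnclosingCircle(np.array([cast(P,q,.022)[:2]*1000 for q in c[:,0]],np.float32)))
E
```

```text
76.45 [0.48043934 0.16663805 0.22998102] [ 0.01484291 -0.32695974 -0.65375223]
on mat: [array([422.7, 358. ,   4. ,  83.3, 177.9])]
0 [192, 200, 234, 178, 240, 244, 243, 242, 242, 231, 213, 220, 234, 242, 242, 242, 238, 196, 228, 239, 239, 244] [86, 89, 122, 232, 243, 242, 241, 242, 220, 206, 227, 243, 242, 242, 236, 145]
1 [153, 159, 245, 176, 203, 245, 244, 243, 243, 242, 226, 227, 222, 239, 243, 243, 239, 209, 239, 233, 243, 238] [130, 127, 120, 235, 244, 243, 243, 243, 228, 214, 225, 243, 243, 243, 238, 141]
2 [100, 125, 230, 204, 189, 239, 237, 236, 235, 234, 207, 205, 210, 232, 233, 233, 231, 225, 239, 234, 245, 219] [123, 119, 119, 229, 236, 236, 234, 233, 207, 194, 214, 236, 234, 233, 224, 125]
3 [133, 136, 200, 241, 219, 244, 243, 243, 243, 241, 213, 217, 216, 236, 237, 237, 234, 238, 231, 239, 243, 152] [138, 133, 121, 246, 244, 242, 240, 239, 217, 199, 223, 240, 237, 237, 230, 124]
red ((96.02667999267578, 40.335662841796875), 28.075834274291992)
red ((431.9623107910156, 47.04104232788086), 16.435277938842773)
```

```bash
python3 -c "
from plant import manip
print(manip.job_done())"
```

```text
the job is handed in; nothing more can be done
None
```

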